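# Set up a punch mark: bar under the punch, mallet at the ready

## Robot

A 6-joint arm with a two-finger parallel gripper is mounted at the origin on a cart in front of the work surface, level with it; the furniture and walls round the work are solid. World frame = base frame: x ahead of the robot, y to its left, z up, the work surface at z = 0. Lengths are in m, angles in rad, forces in N, time in s.
With the tool pointing down it reaches from about 0.25 to 0.725 m from the base axis. Payload 4 kg.
Tool frame: the origin (TCP) lies between the finger pads; the fingertips stand 11 mm ahead of it and the grasp point (between the pads) lies 8 mm behind it (arm.tcp_to_tips is the distance from the TCP to the fingertips, in m); z points along the fingers, y is the line along which they close (so a half turn about z gives the same grasp; the last joint's range is limited). The gripper opens to 85 mm and grips with 20 to 120 N. Pads are 22 mm wide; open, the fingers measure 114 mm over their backs; the gripper's body (76 mm by 85 mm) begins 54 mm behind the grasp point. The pads swing forward as they close: fully open they stand 13 mm farther back than shut.
Start: joints at [1.205, 0.241, 0.005, 1.335, 0, 1.571], TCP at [0.179, 0.467, 0.242] pointing down, gripper open.
Joint ranges: [-2.72, 2.72], [-1.05, 1.87], [-1.09, 1.28], [-1.99, 2.15], [-1.42, 1.44], [-3.14, 3.14]. Speed limits (rad/s): [2.79, 2.79, 3.14, 3.14, 3.14, 3.14].

## Interface

Orientations are given as a rotation vector (axis times angle).
In Python, from station import arm gives the robot as it stands.
- The arm moves only by the tool arm_command, never from a script. Its argument "series" is a list of rows, each a list of 3 entries, a list of its own where there are three numbers: the opening, from 0 (shut) to 1 (fully open), then the shift along the tool's x, y, z each as a share of 150 mm, from -1 to 1, then the turn about the tool's z as a share of 90 degrees, from -1 to 1. In form: [[gripper, [x, y, z], spin], ...]. A call has exactly 10 rows; each row is the pose to reach, as a shift and turn from the pose commanded when the call began, along the tool's axes at that moment; what a row does not reach only later rows make up. A row lasts 1/8 s, in which the tool goes at most 62.5 mm and 10.7 degrees, less where a joint would pass 70% of its speed; a pose out of reach is approached as far as the arm can. A call with a number of a shift or a turn outside -1 to 1 is refused whole. A call with a gripper value outside its range is refused whole. The fingers move at their own pace and stop on an object; the grip force is fixed at half the most. Time passes only in rows, so rows that repeat a pose let the fingers close, or fill a call up. It gives the time, the measured TCP pose, the force, the opening and the grip force at its end, in the units of the state.
- arm.sense(): the state, without advancing time (a new reading comes with each control period).
- arm.read_camera(name): name is "side" or "top" or "wrist"; returns a dict with "color" (400x640x3 uint8, blue, green, red), "fx", "fy", "cx", "cy" (pixels), "T" (4x4, takes a point from camera to world coordinates); the wrist camera has in their place "tool_from_camera" (4x4, takes a point from camera to tool coordinates, whose origin is the TCP and whose axes are the flange's). Camera axes: x right, y down, z forward; pixel columns grow to the right and rows downward; lengths in m; the calibration is good to about 2 mm. A picture is of the moment at which its call begins: read the wrist's pose just before it. There is no depth.
- arm.sign_off(): hands the job in; it is judged then, once.
The state is a dict: "clock": time; "qpos": joint angles; "joint_velocities": joint speeds; "effort": joint torques, N m; "tcp_pos": TCP position; "orientation": TCP orientation; "wrist_force": force on the tool from outside, world axes, zero at the start; "torque": the same for the moment, N m; "grip_width": finger opening in m; "finger_force": force on a finger pad.
Only numpy, scipy, OpenCV 4.12 (cv2) and the standard library are available. Lean on these libraries where they do the work, as an engineer would, in place of code of your own. Each camera call takes 0.05 s, during which the arm holds its last target. There are 200 camera calls.

## Task

Get ready to punch the bar: first slide the flat bar along the table, without lifting it off, until its scribed cross lies right under the tip of the punch in the stand, and let go of it. Then draw the mallet lengthwise out of its sloping rest, turn it so that its handle is level and one striking face looks straight down, and keep it raised still over the punch, the head centred on the punch cap with a gap of about 5 cm and not touching it. Finish while holding the mallet there (do not strike, put it down or let go), and leave the other things on the table alone.

Things in the scene. Friction and masses are not known exactly. Their poses are not given: they have to be found in the camera images.
- work_bar: Flat aluminium bar lying on the table, 200 x 44 x 12 mm, 0.22 to 0.45 kg, with a 14 mm through hole a little past its middle and a dark scribed X near one end. Origin: centre of the underside; x along the bar toward the end with the X, z up. Free to slide; take it across its 44 mm width near the end without the X (that end is at x = -100 mm).
- cross_mark (a point): Centre of the scribed X on the bar's top face, 78 mm from the bar's centre along its x (22 mm from that end), 12 mm above the underside.
- punch_stand: Fixed bench stand with an upright centre punch. Origin: on the table under the punch tip; x from the punch back to the column; z up. A 34 mm guide bush holds the punch at 61 to 95 mm height, an arm joins it to the column (36 mm square, 82 to 118 mm behind the punch). Base 12 mm high, 90 wide, 45 to 140 mm behind the punch; below and in front of the punch is open. Nothing on it moves.
- punch_tip (a point): Lower point of the punch, 18 mm above the table (6 mm above the bar's top when the bar is under it). Axes as the stand's.
- punch_cap (a point): Centre of the flat struck top of the punch, 18 mm across, 115 mm above the table; the highest point of the stand. Axes as the stand's.
- mallet: Rubber mallet, wooden handle, 256 mm long, 0.24 to 0.48 kg. x: from the handle's butt (-128 mm) to the head (+78 to +128); y: through the head's two round striking faces (50 mm across, at y = -36 and +36); z crosswise. Handle 29 mm thick at the butt, 21 at x = 83, axis at y = 0, z = 15 (butt) to 25. Mass centre x = 44. In the rest x points up and away from the robot, 40 degrees above level, y up.
- mallet_head (a point): Centre of the mallet's head, at (103, 0, 25) mm in the mallet's frame; axes as the mallet's.
- mallet_handle (a point): Point on the handle's axis between rest and head, at (20, 0, 22) mm in the mallet's frame, handle 23 mm thick here: free on both sides, good for grasping square to the handle (tilted 40 degrees from straight down). Axes as the mallet's.
- mallet_rest: Fixed plywood rest, 270 x 90 mm, sloping up along its x. Origin on the table, below the mallet's middle. The handle's lower end (mallet x = -128 to -35 mm) stands against a stop in a closed sleeve with 2 to 6 mm play; the head's lower face rests on a pad. The mallet comes out only along its length, upward: after 95 mm it is clear of the sleeve.
- spring_0: Bystander: loose coil spring standing upright, 58 mm across, 113 mm high. Origin: centre of the underside.
- piston_0: Bystander: white piston standing with its stem up, 65 mm across, 103 mm high. Origin: centre of the underside.
- disc_0: Bystander: steel disc with a bore, 62 mm across, 12 mm high, lying between the bar and the mallet. Origin: centre of the underside.
- marker: Bystander: marker pen lying between the bar and the mallet, 18 mm thick, 125 mm long along its y. Origin: centre of the underside.
- spring_unit_0: Bystander: assembled spring unit standing upright, 65 mm across, 147 mm high. Origin: centre of the underside.
There are look-alikes about, which are no part of the job. Of the things like the punch_stand, leave any that is green; of the rest the larger one is meant.

How it is judged:
By the outcome, as a careful person would: the job done as asked, in the order asked, and still so for the second after the job is handed in, while the arm keeps its last pose, push and grip.
It also fails if it takes over 67 s, if anything falls off the work surface, if the arm or the gripper's body presses on something with over 40 N, if the wrist force passes 120 N, or if a joint passes its speed limit or range.

## Working session

There is one attempt and no reset: what is moved stays moved. The work goes in short steps, Python scripts to look and compute and a tool call to move; the robot and the scene stay as the last step left them, time stands still between calls to the robot, and variables do not carry over. Pictures are saved under pics/ and viewed, at most 10 in all, crops included, and the job is handed in when it is done.

Besides the shell and the picture viewer there is one more tool, called as name(argument=value, ...) on one line, values as JSON. arm_command: Moves the arm, as the interface text tells. Its arguments: {"type":"object","properties":{"series":{"type":"array"}},"required":["series"]}

```bash
ls; mkdir -p pics; python3 - <<'E'
from station import arm
import cv2,numpy as np
s=arm.sense();print({k:np.round(v,3).tolist() for k,v in s.items()})
for n in("top","side"):
    c=arm.read_camera(n);cv2.imwrite(f"pics/{n}0.png",c["color"]);np.savez(f"pics/{n}0.npz",**c)
    print(n,c["fx"],c["fy"],c["cx"],c["cy"],np.round(c["T"],3).tolist())
c=arm.read_camera("wrist");print(np.round(c["tool_from_camera"],4).tolist(),c["fx"],c["cx"],c["cy"])
cv2.imwrite("pics/w0.png",c["color"])
E
```

```text
pics
{'clock': 0.0, 'qpos': [1.205, 0.241, 0.004, 1.335, -0.0, 1.571], 'joint_velocities': [0.0, 0.0, 0.0, -0.0, 0.001, 0.0], 'effort': [-0.001, -37.232, 25.241, 0.017, -0.0, -0.0], 'tcp_pos': [0.179, 0.466, 0.241], 'orientation': [-0.571, -3.089, 0.003], 'wrist_force': [0.123, -0.015, 0.442], 'torque': [0.05, 0.059, 0.014], 'finger_force': 0.0, 'grip_width': 0.085}
top 445.1418190297801 445.1418190297801 325.9829980096466 202.15689076068125 [[0.029, -0.988, 0.153, 0.395], [-1.0, -0.029, -0.003, 0.085], [0.007, -0.153, -0.988, 1.393], [0.0, 0.0, 0.0, 1.0]]
side 515.8327614273525 515.8327614273525 318.09461039857973 208.93587815739133 [[0.988, -0.033, 0.152, 0.321], [-0.155, -0.342, 0.927, -1.547], [0.021, -0.939, -0.343, 0.738], [0.0, 0.0, 0.0, 1.0]]
[[-0.0002, -0.956, -0.2933, 0.075], [1.0, -0.0005, 0.0009, -0.0001], [-0.001, -0.2933, 0.956, -0.1302], [0.0, 0.0, 0.0, 1.0]] 309.27838786667417 317.8799032988727 203.01187590749237
```

View pics/top0.png

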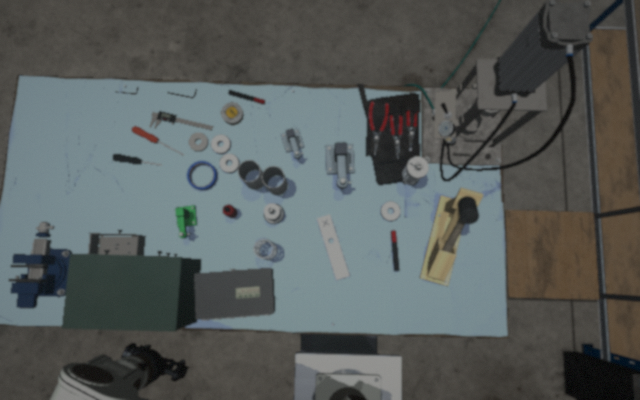

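View pics/side0.png

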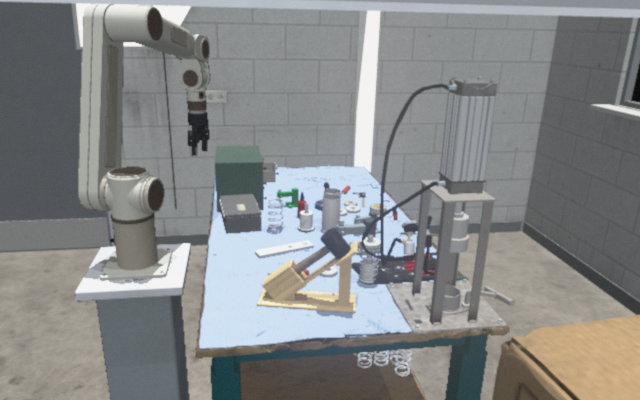

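The top view shows the bar around (332,246), grey stands at (292,142) and the larger at (342,165), a green one at (186,218), and the mallet rest around (450,235). I'll crop in for the details.

```bash
cat > h.py <<'E'
import numpy as np,cv2
def load(n):
    return dict(np.load(f"pics/{n}.npz"))
def ray(c,u,v):
    d=c["T"][:3,:3]@np.array([(u-c["cx"])/c["fx"],(v-c["cy"])/c["fy"],1]);return c["T"][:3,3],d
def onz(c,u,v,z):
    o,d=ray(c,u,v);return o+d*(z-o[2])/d[2]
def proj(c,p):
    q=c["T"][:3,:3].T@(np.asarray(p,float)-c["T"][:3,3]);return np.array([c["fx"]*q[0]/q[2]+c["cx"],c["fy"]*q[1]/q[2]+c["cy"]])
E
python3 - <<'E'
import cv2
im=cv2.imread("pics/top0.png")[125:290,270:490]
a=cv2.resize(im,None,fx=3.6,fy=3.6,interpolation=cv2.INTER_CUBIC)
cv2.imwrite("pics/crop.png",a)
E
python3 - <<'E'
from h import *
c=load("top0")
for n,u,v,z in [("bar",332,246,.012),("stand",342,165,.1),("small",292,142,.08),("head",467,210,.2)]:
    print(n,onz(c,u,v,z).round(3))
# bar mask
im=c["color"];hsv=cv2.cvtColor(im,cv2.COLOR_BGR2HSV)
m=((hsv[...,1]<40)&(hsv[...,2]>120)).astype(np.uint8);m[:, :300]=0;m[:,360:]=0;m[:205]=0;m[290:]=0
cs,_=cv2.findContours(m,cv2.RETR_EXTERNAL,cv2.CHAIN_APPROX_NONE);k=max(cs,key=cv2.contourArea)
P=np.array([onz(c,*p[0],.012)[:2] for p in k],np.float32)
print(cv2.contourArea(k),cv2.minAreaRect(P*1000),cv2.boxPoints(cv2.minAreaRect(P*1000)))
E
```

```text
bar [0.472 0.058 0.012]
stand [0.708 0.037 0.1  ]
small [0.78 0.19 0.08]
head [ 0.569 -0.301  0.2  ]
2210.5 ((474.1619567871094, 70.71223449707031), (252.4337158203125, 173.3571014404297), 2.148169755935669) [[344.78473  152.59877 ]
 [351.28284  -20.636497]
 [603.5392   -11.174301]
 [597.0411   162.06097 ]]
```

View pics/crop.png

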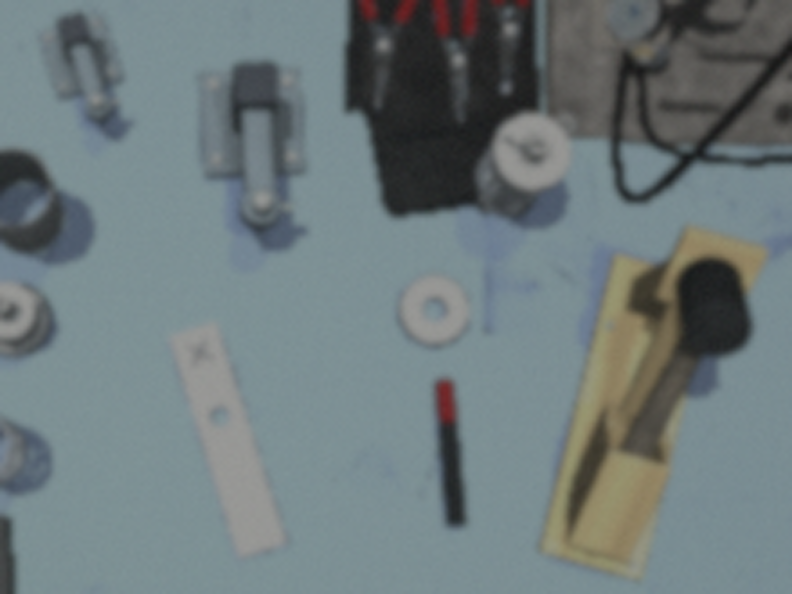

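The crop shows punch cap at (343,181), column at (341,148), the X at (326,223), bar hole (331,240), and the bar corners and mallet head (468,210).

```bash
python3 - <<'E'
from h import *
c=load("top0");f=lambda u,v,z:onz(c,270+u/3.6,125+v/3.6,z).round(4)
print("cap",f(262,203,.115),"col",f(256,82,.095))
print("X",f(201,352,.012),"hole",f(219,413,.012))
k=[f(*p,.012)[:2] for p in [(170,334),(214,323),(286,542),(240,556)]]
print(k, np.mean(k,0)); a=(k[0]+k[1]-k[2]-k[3])/2;print("len",np.linalg.norm(a),"yaw",np.degrees(np.arctan2(a[1],a[0])))
r=[f(*p,.0)[:2] for p in [(545,552),(640,578)]];print("rest near corners",r)
print("head at .2",f(714,307,.2), "handle sleeve mouth", f(640,440,.1), "base far corners", f(610,255,.01),f(765,250,.1))
s=load("side0")
im=s["color"][215:320,240:420];cv2.imwrite("pics/crop2.png",cv2.resize(im,None,fx=4.4,fy=4.4,interpolation=cv2.INTER_CUBIC))
E
```

```text
cap [0.6556 0.0338 0.115 ] col [0.7626 0.0404 0.095 ]
X [0.5437 0.0795 0.012 ] hole [0.4914 0.0625 0.012 ]
[array([0.5585, 0.1069]), array([0.5693, 0.069 ]), array([0.3835, 0.0026]), array([0.3707, 0.0415])] [0.4705 0.055 ]
len 0.1980834420137131 yaw 19.432012456412156
rest near corners [array([ 0.3813, -0.2205]), array([ 0.3616, -0.3018])]
head at .2 [ 0.5687 -0.3047  0.2   ] handle sleeve mouth [ 0.4734 -0.2755  0.1   ] base far corners [ 0.6398 -0.2764  0.01  ] [ 0.6318 -0.3803  0.1   ]
```

View pics/crop2.png

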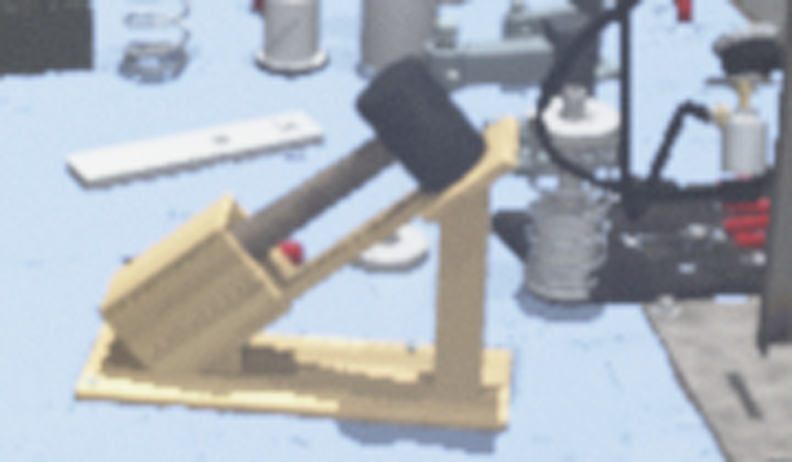

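The side crop shows the mallet in its sleeve, with the head on the pad to the upper right and the handle free between them. The tool can't tilt, so I'll have to grasp the handle with the gripper vertical and level the mallet by pivoting it in the grip. The bar comes first.

```bash
cat >> h.py <<'E'
from scipy.spatial.transform import Rotation as Ro
def go(tcp,yaw,s=None):
    """print shares from current pose to tcp, with tool-x at world yaw (deg)"""
    from station import arm
    s=s or arm.sense();R=Ro.from_rotvec(s["orientation"]).as_matrix()
    sh=R.T@(np.array(tcp)-s["tcp_pos"])/.15
    y0=np.degrees(np.arctan2(R[1,0],R[0,0]));d=(yaw-y0+180)%360-180
    print("yaw now",y0.round(2),"tcp",np.round(s["tcp_pos"],4),"shares",sh.round(3),"spin",round(-d/90,3),"F",np.round(s["wrist_force"],1),"w",round(s["grip_width"],4),"t",round(s["clock"],2))
def wrist(name):
    from station import arm
    s=arm.sense();c=arm.read_camera("wrist");T=np.eye(4);T[:3,:3]=Ro.from_rotvec(s["orientation"]).as_matrix();T[:3,3]=s["tcp_pos"]
    c=dict(c);c["T"]=T@c["tool_from_camera"];cv2.imwrite(f"pics/{name}.png",c["color"]);np.savez(f"pics/{name}.npz",**c);return c
E
python3 -c "
from h import *
go([.393,.028,.20],199.4)"
```

```text
yaw now 159.04 tcp [0.1787 0.4665 0.2416] shares [-2.38  -2.218  0.281] spin -0.448 F [ 1.4 -0.4  0.6] w 0.0854 t 0.15
```

arm_command(series=[[1, [-0.3, -0.3, 0], 0], [1, [-0.6, -0.6, 0], 0], [1, [-1, -0.93, 0], 0], [1, [-1, -0.93, 0], 0], [1, [-1, -0.93, 0], 0], [1, [-1, -0.93, 0], 0], [1, [-1, -0.93, 0], 0], [1, [-1, -0.93, 0], 0], [1, [-1, -0.93, 0], 0], [1, [-1, -0.93, 0], 0]])

```text
clock: 1.4
tcp_pos: [0.2689, 0.2832, 0.2422]
orientation: [-0.571, -3.089, 0.0]
wrist_force: [0.2, -0.9, 0.0]
grip_width: 0.0856
finger_force: 0.0
```

arm_command(series=[[1, [-0.3, -0.3, 0], 0], [1, [-0.6, -0.6, 0], 0], [1, [-1, -0.93, 0], 0], [1, [-1, -0.93, 0], 0], [1, [-1, -0.93, 0], 0], [1, [-1, -0.93, 0], 0], [1, [-1, -0.93, 0], 0], [1, [-1, -0.93, 0], 0], [1, [-1, -0.93, 0], 0], [1, [-1, -0.93, 0], 0]])

```text
clock: 2.65
tcp_pos: [0.3591, 0.0993, 0.2423]
orientation: [0.57, 3.089, -0.0]
wrist_force: [0.6, 0.5, -0.5]
grip_width: 0.0854
finger_force: 0.0
```

arm_command(series=[[1, [-0.2, -0.2, 0.1], -0.1], [1, [-0.38, -0.36, 0.28], -0.2], [1, [-0.38, -0.36, 0.28], -0.3], [1, [-0.38, -0.36, 0.28], -0.4], [1, [-0.38, -0.36, 0.28], -0.45], [1, [-0.38, -0.36, 0.28], -0.45], [1, [-0.38, -0.36, 0.28], -0.45], [1, [-0.38, -0.36, 0.28], -0.45], [1, [-0.38, -0.36, 0.28], -0.45], [1, [-0.38, -0.36, 0.28], -0.45]])

```text
clock: 3.9
tcp_pos: [0.3931, 0.0283, 0.2003]
orientation: [-0.533, 3.096, -0.0]
wrist_force: [-0.5, -0.2, -0.6]
grip_width: 0.0853
finger_force: 0.0
```

```bash
python3 -c "
from h import *
c=wrist('w1')
go([.393,.028,.20],199.4)
print(proj(c,[.6556,.0338,.115]),proj(c,[.5437,.0795,.012]),proj(c,[.4914,.0625,.012]))"
```

```text
yaw now -160.46 tcp [0.3931 0.0283 0.2003] shares [ 0.001 -0.002  0.002] spin 0.002 F [ 0.3 -0.1  0. ] w 0.0855 t 3.95
[232.94608184 456.12133184] [315.94006575 310.76151061] [317.11398873 270.12792879]
```

View pics/w1.png

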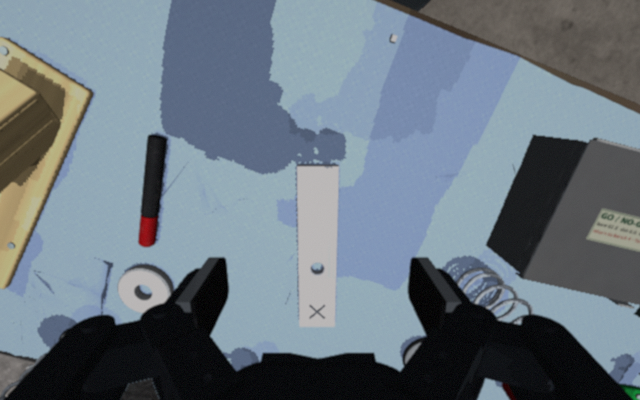

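The wrist view shows the bar centred between the fingers and aligned with the tool. The X is at (317,312), hole (317,268), near end (318,166), all as predicted. I'll go down and grip.

arm_command(series=[[1, [0, 0, 0.3], 0], [1, [0, 0, 0.6], 0], [1, [0, 0, 0.9], 0], [1, [0, 0, 0.9], 0], [1, [0, 0, 0.9], 0], [1, [0, 0, 0.9], 0], [1, [0, 0, 0.9], 0], [1, [0, 0, 0.9], 0], [1, [0, 0, 0.9], 0], [1, [0, 0, 0.9], 0]])

```text
clock: 5.2
tcp_pos: [0.3931, 0.0283, 0.0653]
orientation: [0.533, -3.096, -0.0]
wrist_force: [-0.4, -0.5, -0.5]
grip_width: 0.0854
finger_force: 0.0
```

arm_command(series=[[1, [0, 0, 0.1], 0], [1, [0, 0, 0.2], 0], [1, [0, 0, 0.3], 0], [1, [0, 0, 0.335], 0], [0, [0, 0, 0.335], 0], [0, [0, 0, 0.335], 0], [0, [0, 0, 0.335], 0], [0, [0, 0, 0.335], 0], [0, [0, 0, 0.335], 0], [0, [0, 0, 0.335], 0]])

```text
clock: 6.45
tcp_pos: [0.3937, 0.0282, 0.016]
orientation: [-0.533, 3.094, -0.0]
wrist_force: [-1.0, -0.8, 5.6]
grip_width: 0.0422
finger_force: 60.0
```

```bash
python3 - <<'E'
from h import *
from station import arm
c=dict(arm.read_camera("top"));np.savez("pics/top1.npz",**c)
w=wrist('w2');go([.393,.028,.015],199.4)
print("X pred in w2",proj(w,[.5437,.0795,.012]))
a=w["color"][250:400,200:440];b=c["color"][150:290,290:440]
cv2.imwrite("pics/c3.png",np.vstack([cv2.resize(a,(480,300)),cv2.resize(b,(480,300+0),interpolation=cv2.INTER_CUBIC)]))
E
```

```text
yaw now -160.47 tcp [0.3937 0.0282 0.0161] shares [0.005 0.    0.007] spin 0.001 F [-0.5 -0.3  4.7] w 0.0414 t 6.55
X pred in w2 [314.83192301 491.14780744]
```

View pics/c3.png

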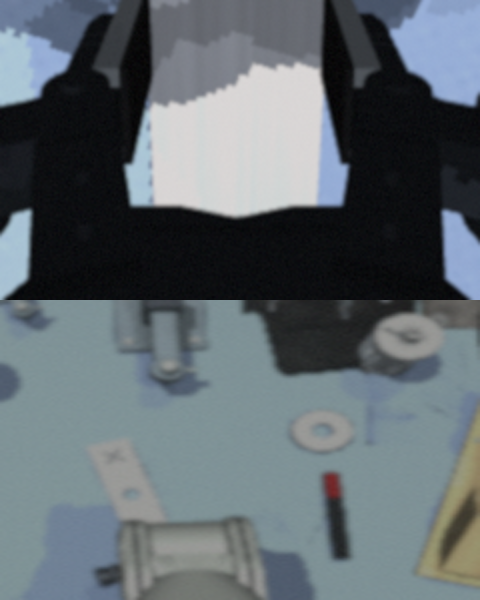

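Bar is gripped (60 N), with the X still at the same place in the top view. Now to compute the slide.

```bash
python3 - <<'E'
from h import *
w=load("w1");c=load("top0");d=load("top1")
g=cv2.cvtColor(w["color"],cv2.COLOR_BGR2GRAY).astype(float)[302:322,304:331];m=np.clip(np.percentile(g,60)-25-g,0,None)
y,x=np.mgrid[302:322,304:331];u,v=(x*m).sum()/m.sum(),(y*m).sum()/m.sum();print("wX",u,v,onz(w,u,v,.012))
for k in(c,d):
    g=cv2.cvtColor(k["color"],cv2.COLOR_BGR2GRAY).astype(float)[219:227,322:330];m=np.clip(np.percentile(g,60)-8-g,0,None)
    y,x=np.mgrid[219:227,322:330];u,v=(x*m).sum()/m.sum(),(y*m).sum()/m.sum();print("tX",u,v,onz(k,u,v,.012))
print(onz(c,342.6,181.5,.115),onz(c,342.6,181.5,.018))
R=Ro.from_rotvec(np.array([-.533,3.094,0])).as_matrix()
dl=np.array([.6556-.5437,.0335-.0795,0]);print(dl,R.T@dl/.15)
s=load("side0");print("side pred cap,tip,X:",proj(s,[.6556,.0335,.115]),proj(s,[.6556,.0335,.018]),proj(s,[.5437,.0795,.012]))
E
```

```text
wX 316.63491430848944 311.2734157034675 [0.54410318 0.08053178 0.012     ]
tX 325.06267029972753 222.5967302452316 [0.54415576 0.08195589 0.012     ]
tX 324.9397260273973 222.5095890410959 [0.54441725 0.08234673 0.012     ]
[0.65529356 0.03435683 0.115     ] [0.67506848 0.03053489 0.018     ]
[ 0.1119 -0.046   0.    ] [-0.60038425 -0.53860681  0.00137895]
side pred cap,tip,X: [339.8654475  218.77447644] [338.85378898 245.2387046 ] [304.60873993 242.84394968]
```

arm_command(series=[[0, [-0.03, -0.03, 0], 0], [0, [-0.1, -0.09, 0], 0], [0, [-0.2, -0.18, 0], 0], [0, [-0.3, -0.27, 0], 0], [0, [-0.4, -0.36, 0], 0], [0, [-0.5, -0.45, 0], 0], [0, [-0.56, -0.51, 0], 0], [0, [-0.593, -0.542, 0], 0], [0, [-0.593, -0.542, 0], 0], [0, [-0.593, -0.542, 0], 0]])

```text
clock: 7.8
tcp_pos: [0.5037, -0.0184, 0.0161]
orientation: [0.534, -3.096, -0.001]
wrist_force: [-3.1, 0.5, 6.6]
grip_width: 0.042
finger_force: 60.9
```

```bash
python3 - <<'E'
from h import *
from station import arm
go([.505,-.019,.016],199.4)
c=dict(arm.read_camera("top"));np.savez("pics/top2.npz",**c)
s=dict(arm.read_camera("side"));np.savez("pics/side2.npz",**s)
a=cv2.resize(c["color"][160:230,305:385],(480,420),interpolation=cv2.INTER_CUBIC);b=cv2.resize(s["color"][205:265,300:380],(480,360),interpolation=cv2.INTER_CUBIC)
b=cv2.copyMakeBorder(b,0,60,0,0,cv2.BORDER_CONSTANT)
cv2.imwrite("pics/c4.png",cv2.resize(np.hstack([a,b]),(800,350)))
E
```

```text
yaw now -160.44 tcp [ 0.5037 -0.0184  0.0161] shares [-0.007 -0.006  0.   ] spin 0.002 F [-3.1  0.5  6.6] w 0.042 t 7.8
```

View pics/c4.png

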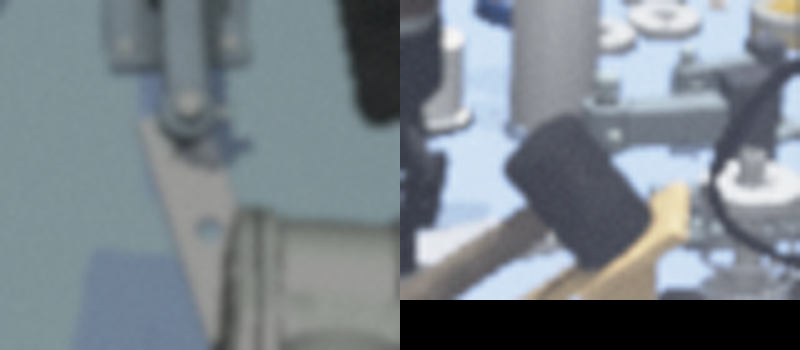

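arm_command(series=[[1, [0, 0, 0], 0], [1, [0, 0, 0], 0], [1, [0, 0, 0], 0], [1, [0, 0, 0], 0], [1, [0, 0, 0], 0], [1, [0, 0, -0.2], 0], [1, [0, 0, -0.5], 0], [1, [0, 0, -0.8], 0], [1, [0, 0, -1], 0], [1, [0, 0, -1], 0]])

```text
clock: 9.15
tcp_pos: [0.5062, -0.0187, 0.1679]
orientation: [-0.532, 3.09, -0.002]
wrist_force: [1.1, -0.1, -0.8]
grip_width: 0.0855
finger_force: 0.0
```

```bash
python3 - <<'E'
from h import *
w=wrist("w3");go([.505,-.019,.2],199.4)
u,v=proj(w,[.655,.034,.012]);print(u,v,proj(w,[.655,.034,.018]),proj(w,[.655,.034,.115]))
u,v=int(u),int(v)
cv2.imwrite("pics/c5.png",cv2.resize(w["color"][max(0,v-60):v+40,u-80:u+80],None,fx=5,fy=5,interpolation=cv2.INTER_CUBIC));print(max(0,v-60),u-80)
E
```

```text
yaw now -160.46 tcp [ 0.5048 -0.0186  0.1659] shares [-0.001 -0.003 -0.227] spin 0.002 F [-0.5  0.5 -0.7] w 0.0852 t 9.2
317.8724726858264 327.07973077769 [317.86412368 330.83917447] [317.67483241 416.07444986]
267 237
```

View pics/c5.png

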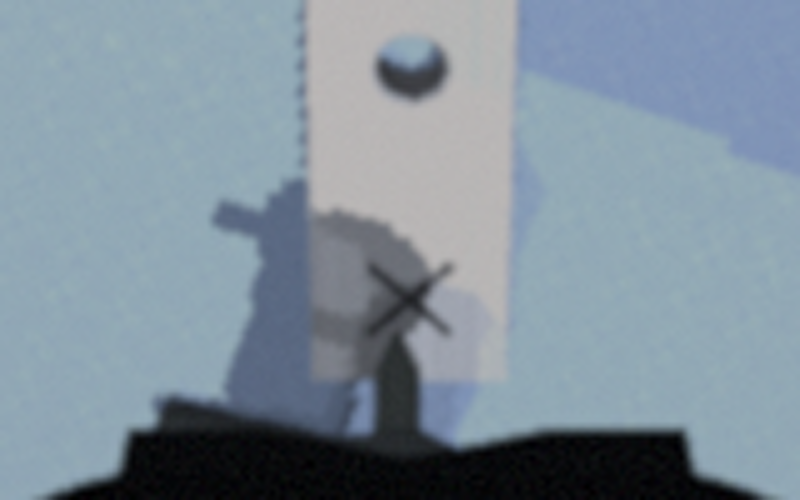

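The X is at (319,326.8) and the punch tip at (316.6,333.8), so a few mm of correction is still needed.

```bash
python3 - <<'E'
from h import *
w=load("w3");t=onz(w,316.6,333.6,.018);X=onz(w,319,326.8,.012);print(t,X,t-X)
R=w["T"][:3,:3]@w["tool_from_camera"][:3,:3].T
print((R.T@(t-X))[:2]/.15, proj(w,[*t[:2],.115]))
E
```

```text
[0.65888648 0.03391326 0.018     ] [0.65423137 0.03505172 0.012     ] [ 0.00465511 -0.00113845  0.006     ]
[-0.02694191 -0.01762427] [315.93461512 419.4980316 ]
```

arm_command(series=[[1, [0, 0, 0.3], 0], [1, [0, 0, 0.6], 0], [1, [0, 0, 0.85], 0], [1, [0, 0, 1], 0], [1, [0, 0, 1], 0], [0, [0, 0, 1], 0], [0, [0, 0, 1], 0], [0, [0, 0, 1], 0], [0, [0, 0, 1], 0], [0, [0, 0, 1], 0]])

```text
clock: 10.45
tcp_pos: [0.5053, -0.0186, 0.0167]
orientation: [-0.533, 3.093, -0.001]
wrist_force: [-1.5, 0.8, 5.8]
grip_width: 0.0412
finger_force: 60.6
```

arm_command(series=[[0, [0, 0, 0], 0], [0, [-0.015, -0.01, 0], 0], [0, [-0.032, -0.021, 0], 0], [0, [-0.032, -0.021, 0], 0], [0, [-0.032, -0.021, 0], 0], [0, [-0.032, -0.021, 0], 0], [1, [-0.032, -0.021, 0], 0], [1, [-0.032, -0.021, 0], 0], [1, [-0.032, -0.021, 0], 0], [1, [-0.032, -0.021, 0], 0]])

```text
clock: 11.7
tcp_pos: [0.5099, -0.0201, 0.015]
orientation: [-0.533, 3.096, -0.0]
wrist_force: [-0.8, -0.2, -0.3]
grip_width: 0.0852
finger_force: 0.0
```

arm_command(series=[[1, [0, 0, -0.1], 0], [1, [0, 0, -0.4], 0], [1, [0, 0, -0.7], 0], [1, [0, 0, -1], 0], [1, [0, 0, -1], 0], [1, [0, 0, -1], 0], [1, [0, 0, -1], 0], [1, [0, 0, -1], 0], [1, [0, 0, -1], 0], [1, [0, 0, -1], 0]])

```text
clock: 12.95
tcp_pos: [0.5096, -0.02, 0.1647]
orientation: [0.533, -3.095, -0.0]
wrist_force: [-0.4, -1.6, -1.0]
grip_width: 0.0851
finger_force: 0.0
```

```bash
python3 - <<'E'
from h import *
w=wrist("w4");go([.505,-.019,.2],199.4)
cv2.imwrite("pics/c6.png",cv2.resize(w["color"][277:367,257:377],None,fx=5,fy=5,interpolation=cv2.INTER_CUBIC))
E
```

```text
yaw now -160.46 tcp [ 0.5096 -0.02    0.1648] shares [ 0.027  0.017 -0.235] spin 0.002 F [-0.6  0.  -0.3] w 0.0857 t 13.0
```

View pics/c6.png

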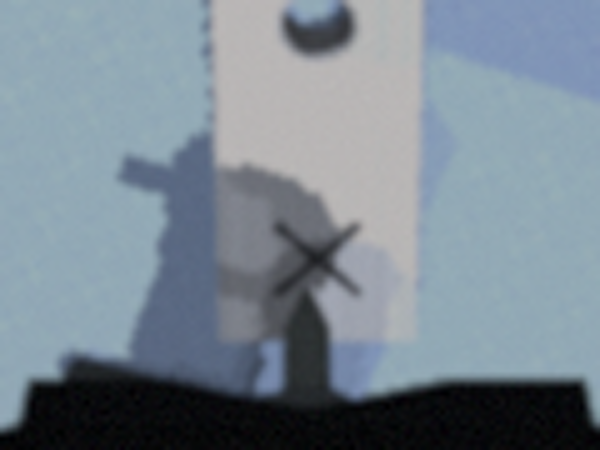

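```bash
python3 - <<'E'
from h import *
w=load("w4");t=onz(w,318.6,334.8,.018);X=onz(w,320.4,328.6,.012);print(t,X,t-X)
R=w["T"][:3,:3]@w["tool_from_camera"][:3,:3].T
print((R.T@(t-X))[:2]/.15, proj(w,[*t[:2],.018]),proj(w,[*t[:2],.012]))
E
```

```text
[0.65866238 0.03403638 0.018     ] [0.6550824  0.03487285 0.012     ] [ 0.00357998 -0.00083647  0.006     ]
[-0.02059985 -0.01322792] [318.6 334.8] [318.58204241 330.96433903]
```

The bar moved only about 1 mm because of the arm's give against friction. I'll grip again, slightly higher, and check the displacement before letting go.

arm_command(series=[[1, [0, 0, 0.3], 0], [1, [0, 0, 0.6], 0], [1, [0, 0, 0.85], 0], [1, [0, 0, 0.985], 0], [1, [0, 0, 0.985], 0], [0, [0, 0, 0.985], 0], [0, [0, 0, 0.985], 0], [0, [0, 0, 0.985], 0], [0, [0, 0, 0.985], 0], [0, [0, 0, 0.985], 0]])

```text
clock: 14.25
tcp_pos: [0.5108, -0.0198, 0.0192]
orientation: [-0.533, 3.093, -0.0]
wrist_force: [-1.6, 0.2, 7.0]
grip_width: 0.0407
finger_force: 59.7
```

arm_command(series=[[0, [0, 0, 0], 0], [0, [-0.01, -0.007, 0], 0], [0, [-0.02, -0.014, 0], 0], [0, [-0.028, -0.018, 0], 0], [0, [-0.028, -0.018, 0], 0], [0, [-0.028, -0.018, 0], 0], [0, [-0.028, -0.018, 0], 0], [0, [-0.028, -0.018, 0], 0], [0, [-0.028, -0.018, 0], 0], [0, [-0.028, -0.018, 0], 0]])

```text
clock: 15.5
tcp_pos: [0.511, -0.0199, 0.0191]
orientation: [0.534, -3.091, -0.005]
wrist_force: [-12.0, 4.3, 18.2]
grip_width: 0.0407
finger_force: 61.8
```

```bash
python3 - <<'E'
from h import *
from station import arm
c=load("top0");f=lambda u,v,z:onz(c,270+u/3.6,125+v/3.6,z).round(3)
print("disc",f(434,310,.012),"marker",f(445,382,.018),f(456,524,.018))
w=wrist("w5");go([.51,-.02,.015],199.4)
R=w["T"][:3,:3]@w["tool_from_camera"][:3,:3].T;p=arm.sense()["tcp_pos"]
for y in(-.042,-.057,.057):print(y,p+R@[0,y,0])
d=dict(arm.read_camera("top"))
print("X,tip",proj(w,[.6587,.034,.018]))
cv2.imwrite("pics/c7.png",np.hstack([cv2.resize(w["color"],(480,300)),cv2.resize(d["color"][165:265,310:416],(318,300),interpolation=cv2.INTER_CUBIC)]))
E
```

```text
disc [ 0.586 -0.122  0.012] marker [ 0.523 -0.131  0.018] [ 0.403 -0.141  0.018]
yaw now -160.4 tcp [ 0.511  -0.0199  0.0191] shares [0.007 0.002 0.027] spin 0.002 F [-11.7   3.4  17. ] w 0.0408 t 15.55
-0.042 [ 0.52511724 -0.05947704  0.01892195]
-0.057 [ 0.53015008 -0.07360739  0.01886159]
0.057 [0.49190044 0.03378328 0.01932033]
X,tip [319.67084009 496.94784569]
```

View pics/c7.png

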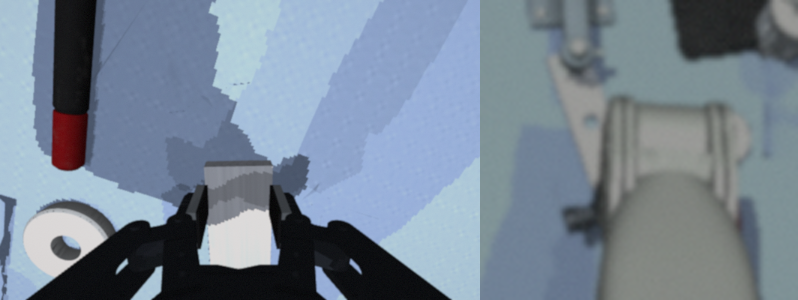

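That's my tenth and last picture; from here I work from numbers. It shows nothing touching the disc or marker, and the bar's end held between the pads. The tool is pressing the table (Fz 17 N), which holds the bar by friction. I'll ease off about 2 mm upward while still gripping.

arm_command(series=[[0, [0, 0, -0.005], 0], [0, [0, 0, -0.01], 0], [0, [0, 0, -0.013], 0], [0, [0, 0, -0.013], 0], [0, [0, 0, -0.013], 0], [0, [0, 0, -0.013], 0], [0, [0, 0, -0.013], 0], [0, [0, 0, -0.013], 0], [0, [0, 0, -0.013], 0], [0, [0, 0, -0.013], 0]])

```text
clock: 16.85
tcp_pos: [0.5149, -0.0211, 0.0193]
orientation: [-0.533, 3.095, -0.0]
wrist_force: [0.3, 0.6, -0.4]
grip_width: 0.0406
finger_force: 61.0
```

arm_command(series=[[1, [0, 0, 0], 0], [1, [0, 0, 0], 0], [1, [0, 0, 0], 0], [1, [0, 0, 0], 0], [1, [0, 0, -0.2], 0], [1, [0, 0, -0.6], 0], [1, [0, 0, -1], 0], [1, [0, 0, -1], 0], [1, [0, 0, -1], 0], [1, [0, 0, -1], 0]])

```text
clock: 18.1
tcp_pos: [0.5133, -0.0211, 0.1675]
orientation: [0.533, -3.093, -0.001]
wrist_force: [-0.0, -0.0, 0.1]
grip_width: 0.0856
finger_force: 0.0
```

```bash
python3 - <<'E'
from h import *
def feats(w):
    g=cv2.GaussianBlur(cv2.cvtColor(w["color"],cv2.COLOR_BGR2GRAY),(3,3),0)
    return g
for n in("w4","w6"):
    w=load(n) if n=="w4" else wrist(n)
    g=feats(w)[314:354,300:345];print(n)
    for r in range(0,40,2):print(314+r,' '.join(f"{v:3d}" for v in g[r,::2]))
go([.51,-.02,.2],199.4)
E
```

```text
w4
314 119 125 119 113 112 112 111 114 127 161 175 181 183 182 182 182 182 182 182 182 169 154 158
316 119 128 129 123 120 117 112 111 111 120 137 173 183 182 182 182 182 182 182 182 170 155 161
318 118 129 131 129 128 123 113 112 111 111 116 155 180 182 182 182 181 182 182 181 169 158 163
320 117 128 131 129 129 123 107 108 110 111 112 132 173 177 174 181 181 182 182 182 171 162 164
322 116 127 130 128 128 121  84  84 106 111 111 116 137 131 138 177 182 182 182 182 168 161 164
324 116 127 130 128 128 124 104  78  83 100 101  98  91 110 157 179 182 182 182 181 170 162 164
326 117 127 130 128 128 127 119  96  69  62  69  66  92 145 166 169 172 177 181 182 171 163 164
328 114 125 130 128 127 125 109  90  79  52  40  62 127 161 164 165 164 170 180 181 170 162 164
330 104 111 119 123 122 113  94  84  72  54  58  63 116 156 164 164 163 167 176 180 169 162 163
332 101 101 104 106 106  98  84  67  58  73  85 102 101 122 157 164 163 166 169 176 166 161 164
334 103 102 103 101 101  90  64  56  70  83 112 146 146 116 129 160 163 166 171 175 163 161 163
336 111 114 114 107 102  86  73  78  71  
[... 2168 characters left out ...]
4
342 110 124 127 126 123 102  86  83  59  48  49  48  87 153 161 161 161 167 174 174 169 164 164
344 107 114 116 113 106  90  99 106  69  48  48  47  79 138 146 146 151 158 167 168 165 163 163
346 102 103 102  95  87  83 118 125  76  48  48  47  70 126 136 139 147 157 164 163 163 163 163
348  95  97  96  91  84  99 130 125  74  47  47  46  69 124 134 137 148 160 163 164 163 164 164
350  73  81  86  86  79 103 120  99  57  42  41  41  53  94 118 134 151 162 164 165 164 163 163
352  42  48  55  63  60  64  64  51  43  41  41  42  42  48  63  89 137 162 161 159 154 149 133
yaw now -160.46 tcp [ 0.5133 -0.0211  0.1675] shares [ 0.019  0.014 -0.217] spin 0.002 F [ 0.2 -0.2  0.5] w 0.0851 t 18.15
```

Numerically the X centre is at (320,327.8) and the tip at (320,331). A tip 6 mm above the X should appear 3.8 px below it, so the cross is under the tip within about 1 mm. Next is the mallet: triangulate the head.

```bash
python3 - <<'E'
from h import *
def tri(a,pa,b,pb):
    A=[];B=[]
    for c,p in((a,pa),(b,pb)):
        o,d=ray(c,*p);d/=np.linalg.norm(d);M=np.eye(3)-np.outer(d,d);A.append(M);B.append(M@o)
    X=np.linalg.solve(sum(A),sum(B));return X,[np.linalg.norm(M@X-q) for M,q in zip(A,B)]
t=load("top0");s=load("side0");P=[]
for c,(x0,y0,x1,y1),th in((t,(445,185,490,235),60),(s,(315,222,356,262),75)):
    g=cv2.cvtColor(c["color"],cv2.COLOR_BGR2GRAY)
    m=np.zeros_like(g);m[y0:y1,x0:x1]=(g[y0:y1,x0:x1]<th)
    n,l,st,ce=cv2.connectedComponentsWithStats(m);i=1+np.argmax(st[1:,4]);k=(l==i).astype(np.uint8)
    k=cv2.morphologyEx(k,cv2.MORPH_OPEN,np.ones((5,5),np.uint8));M=cv2.moments(k,True);p=(M["m10"]/M["m00"],M["m01"]/M["m00"]);P.append(p)
    cs,_=cv2.findContours(k,0,2);print(st[i],p,k.sum(),cv2.minAreaRect(max(cs,key=cv2.contourArea)))
C,e=tri(t,P[0],s,P[1]);print("head",C,e)
# rest yaw: wood mask in top
h=cv2.cvtColor(t["color"],cv2.COLOR_BGR2HSV);m=((h[...,0]>12)&(h[...,0]<35)&(h[...,1]>50)&(h[...,2]>90)).astype(np.uint8);m[:,:410]=0;m[:,495:]=0;m[:180]=0;m[300:]=0
L=cv2.HoughLinesP(cv2.Canny(m*255,50,150),1,np.pi/360,25,minLineLength=30,maxLineGap=5)
for l in L[:,0]:
    a=onz(t,l[0],l[1],.01);b=onz(t,l[2],l[3],.01);v=b-a;print(l,a[:2].round(3),b[:2].round(3),np.degrees(np.arctan2(v[1],v[0])).round(1))
for psi in(-11,-13,-15):
    d=np.array([np.cos(np.radians(40))*np.cos(np.radians(psi)),np.cos(np.radians(40))*np.sin(np.radians(psi)),np.sin(np.radians(40))])
    z=np.cross(d,[0,0,1]);z/=np.linalg.norm(z)
    q=lambda x:C+(x-103)/1000*d-z*(25-(15+10*(x+128)/211))/1000
    print(psi,q(-8).round(4),proj(t,q(-30)),proj(t,q(60)))
E
```

```text
[458 197  20  28 447] (466.9681818181818, 210.5477272727273) 440 ((467.4238586425781, 209.9340057373047), (26.147666931152344, 18.66672706604004), 85.91438293457031)Traceback (most recent call last):
  File "<stdin>", line 12, in <module>
ZeroDivisionError: float division by zero
```

```bash
cat > m.py <<'E'
from h import *
def tri(a,pa,b,pb):
    A=[];B=[]
    for c,p in((a,pa),(b,pb)):
        o,d=ray(c,*p);d/=np.linalg.norm(d);M=np.eye(3)-np.outer(d,d);A.append(M);B.append(M@o)
    X=np.linalg.solve(sum(A),sum(B));return X,[np.linalg.norm(M@X-q) for M,q in zip(A,B)]
def blob(c,box,th):
    x0,y0,x1,y1=box;g=cv2.cvtColor(c["color"],cv2.COLOR_BGR2GRAY)
    m=np.zeros_like(g);m[y0:y1,x0:x1]=(g[y0:y1,x0:x1]<th);m=cv2.morphologyEx(m,cv2.MORPH_OPEN,np.ones((5,5),np.uint8))
    n,l,st,ce=cv2.connectedComponentsWithStats(m);i=1+np.argmax(st[1:,4]);k=(l==i).astype(np.uint8)
    cs,_=cv2.findContours(k,0,2);r=cv2.minAreaRect(max(cs,key=cv2.contourArea));print(st[i],ce[i],r);return ce[i],k
E
python3 - <<'E'
from m import *
t=load("top0");s=load("side0")
print(cv2.cvtColor(s["color"],cv2.COLOR_BGR2GRAY)[243,312:360])
p,_=blob(t,(445,185,490,235),60);q,_=blob(s,(312,220,360,265),100)
C,e=tri(t,p,s,q);print("head",C,e)
h=cv2.cvtColor(t["color"],cv2.COLOR_BGR2HSV);m=((h[...,0]>12)&(h[...,0]<35)&(h[...,1]>50)&(h[...,2]>90)).astype(np.uint8);m[:,:410]=0;m[:,495:]=0;m[:180]=0;m[300:]=0
L=cv2.HoughLinesP(cv2.Canny(m*255,50,150),1,np.pi/360,25,minLineLength=30,maxLineGap=5)
for l in L[:,0]:
    a=onz(t,l[0],l[1],.01);b=onz(t,l[2],l[3],.01);v=b-a;print(l,a[:2].round(3),b[:2].round(3),np.degrees(np.arctan2(v[1],v[0])).round(1))
for psi in(-11,-13,-15):
    d=np.array([np.cos(np.radians(40))*np.cos(np.radians(psi)),np.cos(np.radians(40))*np.sin(np.radians(psi)),np.sin(np.radians(40))])
    z=np.cross(d,[0,0,1]);z/=np.linalg.norm(z)
    f=lambda x:C+(x-103)/1000*d-z*(25-(15+10*(x+128)/211))/1000
    print(psi,f(-8).round(4),proj(t,f(-30)),proj(t,f(60)),proj(s,f(-30)),proj(s,f(60)))
E
```

```text
[228 222 220 220 221 221 221 220 220 218 207 170 116  81  79  78  75  77
  74  77  79  79  80  81  83  84  86  87  85  85  87  87  87  88 102 151
 194 186 162 193 202 210 218 222 224 201 172 147]
[458 197  20  27 440] [466.96818182 210.54772727] ((467.4238586425781, 209.9340057373047), (26.147666931152344, 18.66672706604004), 85.91438293457031)
[323 229  26  29 487] [335.08418891 242.90554415] ((334.4999694824219, 243.4999542236328), (29.67646026611328, 19.691858291625977), 56.3099365234375)
head [ 0.57180495 -0.30751078  0.18054513] [np.float64(0.0010900038435567758), np.float64(0.0010900038435569894)]
[421 272 430 238] [ 0.401 -0.217] [ 0.506 -0.246] -15.1
-11 [ 0.4892 -0.2871  0.1092] [449.81941934 247.58136333] [461.48161132 222.76063011] [296.56554351 269.45662202] [322.12844872 251.78865607]
-13 [ 0.4899 -0.2842  0.1092] [448.63426958 247.22899752] [461.08210594 222.65098846] [296.75395886 268.87549492] [322.16252149 251.61031177]
-15 [ 0.4908 -0.2813  0.1092] [447.46058535 246.835858  ] [460.68605618 222.52769548] [296.98601701 268.30046063] [322.21134757 251.43318334]
```

arm_command(series=[[1, [0, 0, -0.3], 0], [1, [0, 0, -0.6], 0], [1, [0.1, -0.2, -0.9], 0.1], [1, [0.2, -0.5, -0.9], 0.2], [1, [0.37, -0.8, -0.9], 0.3], [1, [0.37, -0.8, -0.9], 0.36], [1, [0.37, -0.8, -0.9], 0.36], [1, [0.37, -0.8, -0.9], 0.36], [1, [0.37, -0.8, -0.9], 0.36], [1, [0.37, -0.8, -0.9], 0.36]])

```text
clock: 19.4
tcp_pos: [0.5025, -0.1522, 0.3042]
orientation: [-0.349, -3.122, 0.0]
wrist_force: [0.2, -0.2, -0.1]
grip_width: 0.0849
finger_force: 0.0
```

```bash
python3 -c "
from h import *
go([.490,-.285,.30],167)"
```

```text
yaw now 167.23 tcp [ 0.5025 -0.1522  0.3042] shares [-0.114 -0.882  0.028] spin 0.003 F [ 0.2 -0.2 -0.1] w 0.0849 t 19.4
```

arm_command(series=[[1, [0, -0.3, 0], 0], [1, [-0.1, -0.6, 0], 0], [1, [-0.1, -0.88, 0], 0], [1, [-0.1, -0.88, 0], 0], [1, [-0.1, -0.88, 0], 0], [1, [-0.1, -0.88, 0], 0], [1, [-0.1, -0.88, 0], 0], [1, [-0.1, -0.88, 0], 0], [1, [-0.1, -0.88, 0], 0], [1, [-0.1, -0.88, 0], 0]])

```text
clock: 20.65
tcp_pos: [0.4877, -0.2847, 0.3043]
orientation: [0.352, 3.122, -0.0]
wrist_force: [-0.7, 0.6, -0.2]
grip_width: 0.0852
finger_force: 0.0
```

```bash
python3 - <<'E'
from h import *
w=wrist("w7");go([.490,-.285,.30],167)
C=np.array([.5718,-.3075,.1805])
for psi in(-11,-15):
    d=np.array([np.cos(np.radians(40))*np.cos(np.radians(psi)),np.cos(np.radians(40))*np.sin(np.radians(psi)),np.sin(np.radians(40))])
    z=np.cross(d,[0,0,1]);z/=np.linalg.norm(z)
    f=lambda x:C+(x-103)/1000*d-z*(25-(15+10*(x+128)/211))/1000
    for x in(-30,-8,20,60,103):
        p=proj(w,f(x)) if x<103 else proj(w,C);print(psi,x,p.round(1))
h=cv2.cvtColor(w["color"],cv2.COLOR_BGR2HSV)
for v in range(120,350,10):
    print(v,' '.join(f"{a}/{b}/{c}" for a,b,c in h[v,265:375:6]))
E
```

```text
yaw now 167.14 tcp [ 0.4876 -0.2847  0.3042] shares [-0.016  0.002  0.028] spin 0.002 F [ 0.9 -1.2  0.1] w 0.0854 t 20.7
-11 -30 [316.3 164.9]
-11 -8 [315.8 182.7]
-11 20 [315.1 206.8]
-11 60 [314.1 244.1]
-11 103 [313.9 288.6]
-15 -30 [322.7 165.2]
-15 -8 [321.3 183. ]
-15 20 [319.4 207. ]
-15 60 [316.4 244.2]
-15 103 [313.9 288.6]
120 100/49/209 99/48/209 98/48/209 96/28/180 23/46/199 20/92/167 20/91/168 20/92/210 20/91/202 22/88/211 25/80/211 28/74/210 24/81/211 23/82/211 24/85/195 99/45/208 98/42/208 98/47/207 98/43/207
130 101/49/209 99/47/208 101/50/208 100/32/173 21/84/176 21/93/167 20/92/191 20/92/210 20/93/205 22/87/211 25/79/212 27/74/210 24/80/211 24/81/210 22/76/190 97/44/207 98/44/208 98/42/207 99/45/208
140 108/78/151 101/48/195 98/45/208 97/30/181 21/88/174 20/92/167 20/91/198 20/93/211 20/93/206 22/85/210 25/79/211 27/75/212 25/80/211 23/82/212 20/48/169 99/48/207 97/43/208 94/42/205 97/39/207
150 109/76/147 110/78/150 109/76/147 110/65/146 20/92/175 20/91/165 24/79/209 27/73/211 25/77/209 25/68/211 28/60/211 28/58/211 27/67/210 26/73/210 110/5/154 98/44/208 99/45/208
[... 3081 characters left out ...]
 108/26/49 113/21/48 108/24/53 114/22/58 110/27/56 26/44/82 27/74/210 23/56/188 101/50/208 101/51/208 101/51/207 100/48/208 101/49/196
320 101/51/207 101/50/206 100/52/207 21/91/210 20/91/211 21/90/210 20/90/210 21/83/108 22/80/80 21/87/164 21/89/212 21/90/210 21/89/211 20/86/177 10/17/138 10/17/137 13/14/132 15/14/149 5/13/120
330 104/56/204 103/47/163 120/6/84 24/81/210 23/83/209 24/80/210 24/82/211 24/82/209 23/82/211 23/83/210 24/81/211 23/83/209 23/84/210 20/85/190 10/12/123 10/12/129 11/14/144 9/13/139 20/9/83
340 17/14/131 13/14/127 13/15/121 9/15/122 9/14/127 13/14/132 9/14/126 10/18/86 8/16/65 0/8/61 15/6/84 8/10/100 10/11/136 9/14/128 17/16/141 9/13/140 15/16/128 13/13/139 45/17/30
```

The handle shows up numerically running from (322,165) to (316.5,240), which fits the prediction for heading ≈ -15°. I'll take it at mallet x ≈ -11, so the vertical gripper body clears the head.

```bash
python3 -c "
from h import *
go([.488,-.281,.25],163);go([.488,-.281,.103],163)"
```

```text
yaw now 167.14 tcp [ 0.4876 -0.2847  0.3042] shares [0.003 0.025 0.362] spin 0.046 F [ 0.9 -1.2  0.1] w 0.0854 t 20.7
yaw now 167.14 tcp [ 0.4876 -0.2847  0.3042] shares [0.003 0.025 1.342] spin 0.046 F [ 0.9 -1.2  0.1] w 0.0854 t 20.7
```

arm_command(series=[[1, [0, 0.025, 0.2], 0.045], [1, [0, 0.025, 0.5], 0.045], [1, [0, 0.025, 0.8], 0.045], [1, [0, 0.025, 1], 0.045], [1, [0, 0.025, 1], 0.045], [1, [0, 0.025, 1], 0.045], [1, [0, 0.025, 1], 0.045], [1, [0, 0.025, 1], 0.045], [1, [0, 0.025, 1], 0.045], [1, [0, 0.025, 1], 0.045]])

```text
clock: 21.95
tcp_pos: [0.4886, -0.2812, 0.1545]
orientation: [0.462, 3.107, -0.0]
wrist_force: [-0.2, -0.4, 0.1]
grip_width: 0.0857
finger_force: 0.0
```

arm_command(series=[[1, [0, 0, 0.1], 0], [1, [0, 0, 0.2], 0], [1, [0, 0, 0.28], 0], [1, [0, 0, 0.34], 0], [1, [0, 0, 0.34], 0], [1, [0, 0, 0.34], 0], [1, [0, 0, 0.34], 0], [1, [0, 0, 0.34], 0], [1, [0, 0, 0.34], 0], [1, [0, 0, 0.34], 0]])

```text
clock: 23.2
tcp_pos: [0.4885, -0.2812, 0.1034]
orientation: [0.462, 3.107, -0.0]
wrist_force: [0.3, 0.4, 0.2]
grip_width: 0.0856
finger_force: 0.0
```

arm_command(series=[[0, [0, 0, 0], 0], [0, [0, 0, 0], 0], [0, [0, 0, 0], 0], [0, [0, 0, 0], 0], [0, [0, 0, 0], 0], [0, [0, 0, 0], 0], [0, [0, 0, 0], 0], [0, [0, 0, 0], 0], [0, [0, 0, 0], 0], [0, [0, 0, 0], 0]])

```text
clock: 24.45
tcp_pos: [0.4884, -0.2816, 0.1036]
orientation: [0.463, 3.107, -0.002]
wrist_force: [-3.5, -2.1, 4.6]
grip_width: 0.0239
finger_force: 59.4
```

arm_command(series=[[0, [-0.02, 0.001, -0.017], 0], [0, [-0.05, 0.002, -0.042], 0], [0, [-0.1, 0.004, -0.084], 0], [0, [-0.15, 0.006, -0.126], 0], [0, [-0.2, 0.008, -0.168], 0], [0, [-0.2, 0.008, -0.168], 0], [0, [-0.2, 0.008, -0.168], 0], [0, [-0.2, 0.008, -0.168], 0], [0, [-0.2, 0.008, -0.168], 0], [0, [-0.2, 0.008, -0.168], 0]])

```text
clock: 25.7
tcp_pos: [0.5156, -0.2866, 0.1268]
orientation: [-0.46, -3.102, -0.006]
wrist_force: [-6.6, 1.8, 0.5]
grip_width: 0.024
finger_force: 59.3
```

```bash
python3 - <<'E'
from m import *
from station import arm
s=arm.sense();print(np.round(s["torque"],2),np.round(s["wrist_force"],1))
t=dict(arm.read_camera("top"));s=dict(arm.read_camera("side"))
q,_=blob(s,(312,190,380,262),100)
g=cv2.cvtColor(t["color"],cv2.COLOR_BGR2GRAY)
E
```

```text
[ 0.29  1.07 -0.11] [-6.6  1.8  0.5]
[333 222  30  29 522] [346.41187739 235.86206897] ((345.9972839355469, 236.55250549316406), (30.995365142822266, 20.514917373657227), 48.012786865234375)
```

arm_command(series=[[0, [-0.03, 0.001, -0.025], 0], [0, [-0.1, 0.004, -0.084], 0], [0, [-0.18, 0.007, -0.15], 0], [0, [-0.26, 0.01, -0.218], 0], [0, [-0.34, 0.013, -0.285], 0], [0, [-0.42, 0.016, -0.353], 0], [0, [-0.46, 0.018, -0.386], 0], [0, [-0.46, 0.018, -0.386], 0], [0, [-0.46, 0.018, -0.386], 0], [0, [-0.46, 0.018, -0.386], 0]])

```text
clock: 27.05
tcp_pos: [0.5837, -0.3059, 0.1858]
orientation: [-0.462, -3.106, -0.001]
wrist_force: [0.1, -0.1, -4.9]
grip_width: 0.0242
finger_force: 59.2
```

```bash
python3 - <<'E'
from m import *
from station import arm
s=arm.sense();print(np.round(s["torque"],2),np.round(s["wrist_force"],1))
t=dict(arm.read_camera("top"));s=dict(arm.read_camera("side"));np.savez("pics/t8.npz",**t);np.savez("pics/s8.npz",**s)
q,_=blob(s,(312,170,400,262),100)
p,_=blob(t,(440,140,500,235),60)
print(tri(t,p,s,q))
E
```

```text
[ 0.01  0.14 -0.03] [ 0.1 -0.1 -4.9]
[327 186  28  60 868] [340.01958525 207.03225806] ((340.5, 215.5), (59.0, 27.0), 90.0)
[ 447  156   53   58 1426] [478.85483871 190.50280505] ((480.3663635253906, 190.8727569580078), (40.338165283203125, 68.9989013671875), 32.96940612792969)
(array([ 0.59575702, -0.30301659,  0.28290473]), [np.float64(0.012277245055375944), np.float64(0.01227724505537618)])
```

```bash
python3 - <<'E'
from m import *
s=load("s8");t=load("t8")
H=np.array([.667,-.332,.263]);print("pred",proj(s,H),proj(t,H),"tcp",proj(s,[.5837,-.3059,.19]),proj(t,[.5837,-.3059,.19]))
def asc(c,box,step,th):
    g=cv2.cvtColor(c["color"],cv2.COLOR_BGR2GRAY);h=cv2.cvtColor(c["color"],cv2.COLOR_BGR2HSV)
    x0,y0,x1,y1=box
    for v in range(y0,y1,step):
        print(v,''.join('#' if g[v,u]<th-25 else '+' if g[v,u]<th else ('w' if 12<h[v,u,0]<30 and h[v,u,1]>50 else '.') for u in range(x0,x1)))
u,v=proj(s,H).astype(int);asc(s,(300,v-35,430,v+60),2,105)
u,v=proj(t,H).astype(int);asc(t,(430,140,510,230),2,75)
E
```

```text
pred [373.40282946 216.13188596] [485.83698532 169.93573563] tcp [339.05911144 239.29182719] [467.46174685 205.36741921]
181 ..............................+++++++++++++++++++++++.............................+#+.............................................
183 ............................#++......................+...........................+##+.............................................
185 .........................#++##+++...................++#...........................##......................................++....+#
187 .........................+++########++++++.+++++++####+...........................##......................................+++####+
189 ..........................++##########################+..........................+#+.....................................+#####++.
191 ...........................###########################+..........................+#+..................................++####+.....
193 ...........................+###########################..........................++................................+#####++.......
195 .++........................+##
[... 8625 characters left out ...]
++++................
214 ..........wwwwwwwwww+++wwwww++++++++++................+++++++++.................
216 ......ww..wwwwwwwwwwwwwwwww++++..++++.................++++++++..................
218 ......wwwwwwwwwwwwwwwwwwww+++....+++.................+++++++....................
220 .....wwwwwwwwwwwwwwwwwwww+++.....+..................+++++++.....................
222 .....wwwwwwwwwwwwwwwwwww+++.....++................++++++++......................
224 ....wwwwwwwwwwwwwwwwwww+++.....+++...............++++++++.......................
226 ....wwwwwwwwwwwwwwwwww+++.....+++...............++++++++........................
228 ...wwwwwwwwwwwwwwwwww++++...+++................+++++++++........................
```

The mallet is out and held firmly, with the head in the side view at (372,219), so it is still at about 40°. To level it I'll swing it crosswise, press its butt on top of the fixed sleeve to pivot it past level in the grip, then true it up flat on bare table.

```bash
python3 -c "
from h import *
from station import arm
print(arm.sense()['qpos'])
go([.50,-.22,.29],-143);go([.44,-.165,.27],-90)"
```

```text
[-4.82885986e-01  5.90063648e-01  3.88465623e-01  1.36979357e+00
  8.66770632e-05 -1.87630753e-01]
yaw now 163.08 tcp [ 0.5839 -0.3061  0.1862] shares [ 0.703  0.387 -0.692] spin -0.599 F [ 0.4 -0.6 -4.6] w 0.0241 t 27.15
yaw now 163.08 tcp [ 0.5839 -0.3061  0.1862] shares [ 1.192  0.621 -0.558] spin -1.188 F [ 0.4 -0.6 -4.6] w 0.0241 t 27.15
```

arm_command(series=[[0, [0, 0, -0.2], 0], [0, [0, 0, -0.45], 0], [0, [0.1, 0.05, -0.65], -0.05], [0, [0.2, 0.12, -0.69], -0.12], [0, [0.33, 0.2, -0.69], -0.22], [0, [0.46, 0.27, -0.69], -0.32], [0, [0.58, 0.33, -0.69], -0.42], [0, [0.66, 0.37, -0.69], -0.52], [0, [0.7, 0.39, -0.69], -0.6], [0, [0.7, 0.39, -0.69], -0.6]])

```text
clock: 28.4
tcp_pos: [0.5005, -0.2195, 0.2905]
orientation: [-0.997, 2.979, -0.001]
wrist_force: [0.8, -0.9, -4.4]
grip_width: 0.0243
finger_force: 59.6
```

```bash
python3 -c "
from h import *
go([.44,-.165,.25],-90)"
```

```text
yaw now -142.98 tcp [ 0.5005 -0.2195  0.2905] shares [0.103 0.533 0.269] spin -0.589 F [ 0.8 -0.9 -4.4] w 0.0243 t 28.4
```

arm_command(series=[[0, [0.02, 0.08, 0], -0.08], [0, [0.04, 0.18, 0], -0.18], [0, [0.06, 0.28, 0], -0.28], [0, [0.08, 0.38, 0.05], -0.38], [0, [0.1, 0.46, 0.1], -0.48], [0, [0.1, 0.53, 0.18], -0.56], [0, [0.1, 0.53, 0.25], -0.59], [0, [0.1, 0.53, 0.27], -0.59], [0, [0.1, 0.53, 0.27], -0.59], [0, [0.1, 0.53, 0.27], -0.59]])

```text
clock: 29.65
tcp_pos: [0.4414, -0.1656, 0.2499]
orientation: [-2.224, 2.219, -0.002]
wrist_force: [-0.9, 0.1, -3.8]
grip_width: 0.024
finger_force: 59.6
```

arm_command(series=[[0, [0, 0, 0.08], 0], [0, [0, 0, 0.16], 0], [0, [0, 0, 0.24], 0], [0, [0, 0, 0.32], 0], [0, [0, 0, 0.4], 0], [0, [0, 0, 0.46], 0], [0, [0, 0, 0.5], 0], [0, [0, 0, 0.5], 0], [0, [0, 0, 0.5], 0], [0, [0, 0, 0.5], 0]])

```text
clock: 30.9
tcp_pos: [0.4398, -0.1644, 0.1744]
orientation: [2.225, -2.218, -0.004]
wrist_force: [-3.8, 3.8, -0.3]
grip_width: 0.0242
finger_force: 60.3
```

```bash
python3 -c "
from h import *
from station import arm
go([.44,-.165,.15],-90);print(arm.sense()['torque'])"
```

```text
yaw now -89.83 tcp [ 0.4398 -0.1644  0.1744] shares [ 0.004 -0.002  0.163] spin 0.002 F [-3.8  3.8 -0.3] w 0.0242 t 30.9
[ 0.3945899   0.95554516 -0.32373228]
```

arm_command(series=[[0, [0, 0, 0.03], 0], [0, [0, 0, 0.06], 0], [0, [0, 0, 0.09], 0], [0, [0, 0, 0.12], 0], [0, [0, 0, 0.15], 0], [0, [0, 0, 0.18], 0], [0, [0, 0, 0.2], 0], [0, [0, 0, 0.2], 0], [0, [0, 0, 0.2], 0], [0, [0, 0, 0.2], 0]])

```text
clock: 32.15
tcp_pos: [0.4392, -0.1644, 0.1438]
orientation: [2.223, -2.218, -0.006]
wrist_force: [-3.3, 3.7, -2.9]
grip_width: 0.0241
finger_force: 59.2
```

```bash
cat >> m.py <<'E'
def asc(c,box,step,th):
    g=cv2.cvtColor(c["color"],cv2.COLOR_BGR2GRAY);h=cv2.cvtColor(c["color"],cv2.COLOR_BGR2HSV)
    x0,y0,x1,y1=box;print(x0,x1)
    for v in range(y0,y1,step):
        print(v,''.join('#' if g[v,u]<th-25 else '+' if g[v,u]<th else ('w' if 12<h[v,u,0]<30 and h[v,u,1]>50 else '.') for u in range(x0,x1)))
E
python3 - <<'E'
from m import *
from station import arm
S=arm.sense();print(S["torque"],S["tcp_pos"])
s=dict(arm.read_camera("side"));t=dict(arm.read_camera("top"));np.savez("pics/s9.npz",**s);np.savez("pics/t9.npz",**t)
p=S["tcp_pos"]
for a in(0,20,40):
    H=p+np.array([0,.114*np.cos(np.radians(a)),.004+.114*np.sin(np.radians(a))]);print(a,proj(s,H),proj(t,H))
asc(t,(360,170,480,260),3,75)
E
```

```text
[ 0.27675285  0.93447632 -0.42838544] [ 0.43916746 -0.16442473  0.14377525]
0 [277.31012934 221.18308   ] [371.82893986 256.31211443]
20 [277.4159479  210.20654594] [375.95723549 255.91286191]
40 [277.88284726 201.8134788 ] [385.0634303  255.69232537]
360 480
170 ...............+##########################+.....................................++................+##+...............+++
173 ...............+#########################+.......................................++............+##+.....................
176 ................+#########################+......++..............................++.........+##+........................
179 ................+##########################+....+++++++++..........................+#++++++.............................
182 .................+#############++++++......++..++++...++++..............................................................
185 .....................................................++.................................................................
188 ......................................................................................
[... 2209 characters left out ...]
......+#######++....+++######+.............................................
245 ................................+###+..............+#####+.......++######+..............................................
248 ....++###############++.........+####+............+####++.......++######+...............................................
251 ..+#####################++......+####+...........+####++........+#####+...+.............................................
254 .+#########################++...++++++++......++######+........++###++..++..............................................
257 .+#########################++++...............++######++.++++++++##++++++...............................................
```

Pivoting works with only a few newtons, and the top view shows the head at u≈375, about 20° up. I'll keep going past level.

arm_command(series=[[0, [0, 0, 0.05], 0], [0, [0, 0, 0.1], 0], [0, [0, 0, 0.15], 0], [0, [0, 0, 0.2], 0], [0, [0, 0, 0.25], 0], [0, [0, 0, 0.3], 0], [0, [0, 0, 0.35], 0], [0, [0, 0, 0.39], 0], [0, [0, 0, 0.39], 0], [0, [0, 0, 0.39], 0]])

```text
clock: 33.5
tcp_pos: [0.4417, -0.1653, 0.0861]
orientation: [-2.225, 2.216, -0.001]
wrist_force: [-0.9, 0.1, -5.2]
grip_width: 0.0241
finger_force: 59.0
```

```bash
python3 - <<'E'
from m import *
from station import arm
S=arm.sense();print(S["torque"],S["tcp_pos"],S["wrist_force"])
s=dict(arm.read_camera("side"));t=dict(arm.read_camera("top"));np.savez("pics/s10.npz",**s);np.savez("pics/t10.npz",**t)
p=S["tcp_pos"]
for a in(-20,-10,0,20,40):
    H=p+np.array([0,.114*np.cos(np.radians(a)),.004+.114*np.sin(np.radians(a))]);print(a,proj(s,H),proj(t,H))
asc(t,(345,242,400,280),2,75)
u,v=proj(s,p+np.array([0,.1,0])).astype(int)
asc(s,(u-50,v-35,u+50,v+35),2,110)
E
```

```text
[-0.2539908   0.08467794 -0.05044423] [ 0.44173831 -0.16533528  0.08608498] [-0.94331596  0.13142194 -5.16729374]
-20 [278.5035874  250.45771739] [370.92136709 256.57877863]
-10 [278.33658962 244.25181156] [369.87564335 256.31960369]
0 [278.25774485 238.2833171 ] [369.99246579 256.07996325]
20 [278.37393567 227.64906699] [373.87579281 255.69183915]
40 [278.85339926 219.69200155] [382.4967063  255.47554289]
345 400
242 ...............................................+###+...
244 ...............................................+###+...
246 ...............................................+###+...
248 .........................++++++................+####+..
250 .....................+###########+.............+####+..
252 ..................+###############+.............####+..
254 ................++##############+++............+++++++.
256 ...............++###############++.....................
258 ...............+################+++..+++...............
260 ...............+#################++++++++++++++++++++++
262 ................++##############+.............+++#####+
264 ..................
[... 3440 characters left out ...]
................#######+.......wwwwww.................................
264 ............................................++######++++....wwwwwwwww.............................ww
266 ..........................................+++++++++++++..wwwwwwwwwwwww.........................wwwww
268 ...........................................++++++...wwwwwwwwwwwwwwwwwwww....................wwwwwww.
270 ................................................wwwwwwwwwwwwwwwwwwwwwwwww................wwwwwww....
272 ..............................................wwwwwwwwwwwwwwwwwwwwwwwwwwwwww..++......wwwwwww.......
274 ..........................................wwwwwwwwwwwwwwwwwwwwwwwwwwwwwwwwwwww.+...wwwwwww..........
```

The contact force has dropped off and the head's silhouette is round (17.5×18 px), so the mallet is a few degrees head-low, as planned. Now to carry it to bare table near (0.33,-0.03) and press the face flat.

arm_command(series=[[0, [0, 0, -0.15], 0], [0, [0, 0, -0.35], 0], [0, [0, 0, -0.5], 0], [0, [-0.03, 0.1, -0.5], 0], [0, [-0.06, 0.25, -0.5], 0], [0, [-0.1, 0.4, -0.5], 0], [0, [-0.13, 0.55, -0.5], 0], [0, [-0.13, 0.68, -0.5], 0], [0, [-0.13, 0.75, -0.5], 0], [0, [-0.13, 0.75, -0.5], 0]])

```text
clock: 34.85
tcp_pos: [0.3285, -0.1463, 0.1612]
orientation: [-2.224, 2.218, -0.002]
wrist_force: [0.3, 0.0, -4.4]
grip_width: 0.0237
finger_force: 59.4
```

arm_command(series=[[0, [0, 0, 0.15], 0], [0, [0, 0, 0.3], 0], [0, [0, 0, 0.42], 0], [0, [0, 0, 0.52], 0], [0, [0, 0, 0.6], 0], [0, [0, 0, 0.6], 0], [0, [0, 0, 0.6], 0], [0, [0, 0, 0.6], 0], [0, [0, 0, 0.6], 0], [0, [0, 0, 0.6], 0]])

```text
clock: 36.1
tcp_pos: [0.3294, -0.1466, 0.0713]
orientation: [-2.224, 2.217, -0.003]
wrist_force: [2.8, -1.6, 1.0]
grip_width: 0.0237
finger_force: 60.5
```

```bash
python3 - <<'E'
from m import *
from station import arm
go([.33,-.145,.032],-90)
S=arm.sense();print(S["torque"])
t=dict(arm.read_camera("top"));p=S["tcp_pos"]
for a in(-10,-5,0,5):
    d=np.array([0,np.cos(np.radians(a)),np.sin(np.radians(a))]);n=np.array([0,-d[2],d[1]]);H=p+[0,0,.004]+.114*d;print(a,proj(t,H),proj(t,H+.036*n),proj(t,H-.036*n))
asc(t,(330,278,400,320),2,75)
E
```

```text
yaw now -89.83 tcp [ 0.3294 -0.1466  0.0713] shares [-0.011 -0.004  0.262] spin 0.002 F [ 2.8 -1.6  1. ] w 0.0237 t 36.1
[-0.20302252 -0.78410928 -0.30889356]
-10 [362.46941206 294.68789337] [361.38066692 295.27434217] [363.50147661 294.13197537]
-5 [362.32302572 294.8521574 ] [362.32797768 295.48695081] [362.3183363  294.25101937]
0 [362.47430831 295.02885199] [363.59877548 295.70821436] [361.41010824 294.38590082]
5 [362.9289297  295.21691629] [365.19027881 295.93651049] [360.78920278 294.53602404]
330 400
278 ......................................................................
280 ......................................................................
282 ......................................................................
284 ......................................................................
286 .............................+########++..............................
288 ...........................++###########+.............................
290 .........................++##############+..........................+#
292 ........................+###############+++..............
[... 288 characters left out ...]
....................+####
302 .........................+##########+++...........................+###
304 ...........................++++++++................................+##
306 ....................................................................+#
308 .....................................................................+
310 ......................................................................
312 ......................................................................
314 ......................................................................
316 ......................................................................
318 ......................................................................
```

arm_command(series=[[0, [0, 0, 0.03], 0], [0, [0, 0, 0.06], 0], [0, [0, 0, 0.09], 0], [0, [0, 0, 0.12], 0], [0, [0, 0, 0.14], 0], [0, [0, 0, 0.16], 0], [0, [0, 0, 0.16], 0], [0, [0, 0, 0.16], 0], [0, [0, 0, 0.16], 0], [0, [0, 0, 0.16], 0]])

```text
clock: 37.4
tcp_pos: [0.3281, -0.1459, 0.0468]
orientation: [-2.225, 2.218, 0.001]
wrist_force: [-0.2, -3.0, 1.7]
grip_width: 0.024
finger_force: 60.2
```

arm_command(series=[[0, [0, 0, 0.03], 0], [0, [0, 0, 0.05], 0], [0, [0, 0, 0.07], 0], [0, [0, 0, 0.085], 0], [0, [0, 0, 0.085], 0], [0, [0, 0, 0.085], 0], [0, [0, 0, 0.085], 0], [0, [0, 0, 0.085], 0], [0, [0, 0, 0.085], 0], [0, [0, 0, 0.085], 0]])

```text
clock: 38.65
tcp_pos: [0.3285, -0.1462, 0.0341]
orientation: [-2.225, 2.218, -0.0]
wrist_force: [1.2, -4.5, 2.4]
grip_width: 0.0241
finger_force: 60.5
```

arm_command(series=[[0, [0, 0, 0.007], 0], [0, [0, 0, 0.014], 0], [0, [0, 0, 0.014], 0], [0, [0, 0, 0.014], 0], [0, [0, 0, 0.014], 0], [0, [0, 0, 0.014], 0], [0, [0, 0, 0.014], 0], [0, [0, 0, 0.014], 0], [0, [0, 0, 0.014], 0], [0, [0, 0, 0.014], 0]])

```text
clock: 39.9
tcp_pos: [0.3286, -0.1464, 0.0321]
orientation: [2.225, -2.218, 0.001]
wrist_force: [1.6, -4.3, 3.8]
grip_width: 0.0236
finger_force: 60.5
```

arm_command(series=[[0, [0, 0, -0.1], 0], [0, [0, 0, -0.3], 0], [0, [0, 0, -0.5], 0], [0, [0, 0, -0.7], 0], [0, [0, 0, -0.9], 0], [0, [0, 0, -1], 0], [0, [0, 0, -1], 0], [0, [0, 0, -1], 0], [0, [0, 0, -1], 0], [0, [0, 0, -1], 0]])

```text
clock: 41.15
tcp_pos: [0.3279, -0.1459, 0.1812]
orientation: [2.225, -2.217, -0.003]
wrist_force: [-0.4, -0.2, -4.9]
grip_width: 0.0241
finger_force: 59.7
```

```bash
python3 - <<'E'
from m import *
go([.42,-.1,.25],-135)
go([.543,.034,.25],-180)
E
```

```text
yaw now -89.8 tcp [ 0.3279 -0.1459  0.1812] shares [-0.304 -0.614 -0.459] spin 0.502 F [-0.4 -0.2 -4.9] w 0.0241 t 41.15
yaw now -89.8 tcp [ 0.3279 -0.1459  0.1812] shares [-1.195 -1.438 -0.46 ] spin 1.002 F [-0.4 -0.2 -4.9] w 0.0241 t 41.15
```

arm_command(series=[[0, [0, 0, -0.15], 0], [0, [0, -0.06, -0.3], 0.05], [0, [-0.05, -0.15, -0.42], 0.12], [0, [-0.12, -0.26, -0.46], 0.2], [0, [-0.2, -0.38, -0.46], 0.28], [0, [-0.27, -0.5, -0.46], 0.36], [0, [-0.3, -0.58, -0.46], 0.44], [0, [-0.3, -0.61, -0.46], 0.5], [0, [-0.3, -0.61, -0.46], 0.5], [0, [-0.3, -0.61, -0.46], 0.5]])

```text
clock: 42.4
tcp_pos: [0.4192, -0.1008, 0.2506]
orientation: [1.208, -2.899, -0.001]
wrist_force: [0.2, 0.7, -4.6]
grip_width: 0.0239
finger_force: 59.6
```

```bash
python3 - <<'E'
from m import *
go([.543,.034,.25],-180)
E
```

```text
yaw now -134.74 tcp [ 0.4192 -0.1008  0.2506] shares [-1.219  0.047  0.003] spin 0.503 F [ 0.2  0.7 -4.6] w 0.0239 t 42.4
```

arm_command(series=[[0, [-0.08, 0, 0], 0.08], [0, [-0.18, 0, 0], 0.16], [0, [-0.3, 0.01, 0], 0.24], [0, [-0.42, 0.02, 0], 0.32], [0, [-0.56, 0.03, 0], 0.4], [0, [-0.7, 0.04, 0], 0.47], [0, [-0.83, 0.05, 0], 0.5], [0, [-0.93, 0.05, 0], 0.5], [0, [-1, 0.05, 0], 0.5], [0, [-1, 0.05, 0], 0.5]])

```text
clock: 43.65
tcp_pos: [0.5203, 0.0111, 0.2508]
orientation: [0.007, -3.141, 0.0]
wrist_force: [0.3, -1.4, -4.9]
grip_width: 0.0239
finger_force: 59.6
```

arm_command(series=[[0, [-0.04, 0, 0], 0], [0, [-0.08, 0, 0], 0], [0, [-0.12, 0, 0], 0], [0, [-0.15, 0.16, 0], 0], [0, [-0.15, 0.16, 0], 0], [0, [-0.15, 0.16, 0], 0], [0, [-0.15, 0.16, 0], 0], [0, [-0.15, 0.16, 0], 0], [0, [-0.15, 0.16, 0], 0], [0, [-0.15, 0.16, 0], 0]])

```text
clock: 44.9
tcp_pos: [0.5425, 0.0348, 0.251]
orientation: [-0.005, 3.142, -0.0]
wrist_force: [0.7, -0.1, -4.4]
grip_width: 0.024
finger_force: 59.7
```

```bash
python3 - <<'E'
from m import *
from station import arm
go([.543,.034,.25],-180)
S=arm.sense();p=S["tcp_pos"];print(S["torque"])
s=dict(arm.read_camera("side"));t=dict(arm.read_camera("top"));np.savez("pics/s11.npz",**s);np.savez("pics/t11.npz",**t)
for a in(-5,0,5):
    d=np.array([np.cos(np.radians(a)),0,np.sin(np.radians(a))]);n=np.array([-d[2],0,d[0]]);G=p+[0,0,.004];H=G+.114*d
    for c in(s,t):print(a,[proj(c,x).round(1).tolist() for x in(G,G-.117*d,H,H+.036*n,H-.036*n)])
u,v=proj(s,p+[.05,0,0]).astype(int);asc(s,(u-70,v-22,u+60,v+30),1,110)
u,v=proj(t,p+[.114,0,0]).astype(int);asc(t,(u-25,v-25,u+25,v+25),1,80)
E
```

```text
yaw now -179.82 tcp [0.5425 0.0348 0.251 ] shares [-0.003 -0.005  0.007] spin 0.002 F [ 0.7 -0.1 -4.4] w 0.024 t 44.9
[-0.00489369  0.23852845  0.01489935]
-5 [[307.0, 179.5], [270.8, 177.3], [341.4, 181.5], [342.7, 170.9], [340.0, 192.0]]
-5 [[343.8, 213.6], [343.0, 259.1], [344.6, 171.4], [345.3, 167.1], [344.0, 175.4]]
0 [[307.0, 179.5], [270.7, 180.4], [341.6, 178.6], [342.0, 167.9], [341.2, 189.1]]
0 [[343.8, 213.6], [342.8, 259.4], [344.8, 170.4], [345.5, 167.2], [344.2, 173.4]]
5 [[307.0, 179.5], [270.8, 183.4], [341.6, 175.7], [341.0, 165.0], [342.1, 186.2]]
5 [[343.8, 213.6], [342.6, 259.3], [345.0, 169.7], [345.7, 167.7], [344.4, 171.6]]
252 382
158 ..................................................#######++###+...................................................................
159 ..................................................#######++###+...................................................................
160 ..................................................#######+++##+...................................................................
161 ...........................
[... 8641 characters left out ...]
........................................
183 ..................................................
184 ..................................................
185 ..................................................
186 ..................................................
187 ..................................................
188 ..................................................
189 ..................................................
190 ..................................................
191 ..................................................
192 ..................................................
193 ..................................................
194 ..................................................
```

```bash
python3 - <<'E'
from m import *
s=load("s11");p=np.array([.5425,.0348,.251])
h=cv2.cvtColor(s["color"],cv2.COLOR_BGR2HSV)
for u in(264,268,272,278,284,288,314,318,322,326,330): print(u,' '.join(f"{a}/{b}/{c}" for a,b,c in h[170:190,u]))
for u in(340,344): print(u,h[160:200,u,2])
for v in(174,178,182,186,190): print(v,h[v,328:356,2])
E
```

```text
264 60/4/129 60/2/129 60/2/121 90/4/122 120/2/120 105/8/124 75/4/121 110/6/124 90/4/123 100/6/120 105/4/122 75/4/117 98/10/103 108/34/111 108/63/211 105/45/238 106/52/227 108/58/206 108/60/209 105/51/231
268 120/2/131 90/6/130 135/4/124 113/8/123 135/4/123 90/4/125 105/8/123 84/10/123 102/10/124 90/6/123 105/4/123 108/22/140 108/51/219 105/39/242 105/37/243 104/40/242 105/39/242 105/39/243 104/39/243 105/38/243
272 105/4/119 100/6/121 90/2/123 120/4/124 0/0/124 24/9/141 16/20/137 13/26/120 17/23/102 11/21/97 17/21/86 13/21/84 120/6/89 110/44/134 108/54/222 104/40/241 105/37/243 104/37/243 104/39/243 104/38/243
278 104/38/242 105/39/242 107/52/227 108/58/207 109/52/206 110/21/186 14/22/171 17/34/151 16/31/124 16/26/106 17/24/95 13/21/87 0/6/84 111/36/114 109/56/218 105/41/241 104/40/242 105/37/242 105/37/241 105/46/229
284 104/40/241 104/41/241 104/38/242 105/39/242 104/40/242 107/42/226 113/12/173 20/25/151 17/30/138 14/27/123 11/19/106 25/17/92 6/15/87 111/23/110 109/59/215 105/40/241 104/38/242 105/39/242 105/39/243 105/38/242
288 104/40/241 105/39/242 105/39/243 104/38/242 105/46/
[... 1478 characters left out ...]
86  88  88  88
  91  88  89  89  89  90  90  94  90  90  92  88  85  88  91 107 183 233
 241 241 241 242]
174 [242 242 242 242 242 241 230 167  95  82  86  86  87  91  89  87  86  90
  88  91  85 107 197 240 241 241 242 242]
178 [223 223 220 219 223 226 196 120  89  85  88  84  88  88  86  88  91  89
  89  89  94 127 211 240 242 242 241 242]
182 [106 110 110 111 117 112 112 104  93  85  89  86  89  88  87  87  89  90
  89  90 100 164 227 241 242 241 242 241]
186 [107 197 239 241 240 228 160  95  86  87  89  88  85  90  90  90  90  90
  93  90 105 162 226 241 242 241 242 242]
190 [131 132 136 133 135 114  94  82  85  86  88  90  89  93  92  91  85  92
  87  94 137 214 240 242 242 242 242 242]
```

Measured in the side view, the handle centre goes from row 179.2 at column 275 to 181.4 at column 330. That puts it about 4° head-low, from spring-back after the press. There's time for a second, slightly deeper press on bare table in front.

arm_command(series=[[0, [0.1, 0, 0], 0], [0, [0.25, 0, 0], 0], [0, [0.4, 0, 0], 0], [0, [0.55, 0.05, 0], 0], [0, [0.7, 0.1, 0], 0], [0, [0.85, 0.17, 0], 0], [0, [0.95, 0.17, 0], 0], [0, [1, 0.17, 0.05], 0], [0, [1, 0.17, 0.1], 0], [0, [1, 0.17, 0.15], 0]])

```text
clock: 46.25
tcp_pos: [0.393, 0.0597, 0.2278]
orientation: [-0.005, 3.141, -0.0]
wrist_force: [-1.5, 0.5, -4.3]
grip_width: 0.0239
finger_force: 59.7
```

arm_command(series=[[0, [0.1, 0, 0.1], 0], [0, [0.2, 0, 0.25], 0], [0, [0.3, 0, 0.4], 0], [0, [0.4, 0, 0.55], 0], [0, [0.44, 0, 0.7], 0], [0, [0.44, 0, 0.85], 0], [0, [0.44, 0, 0.95], 0], [0, [0.44, 0, 1], 0], [0, [0.44, 0, 1], 0], [0, [0.44, 0, 1], 0]])

```text
clock: 47.5
tcp_pos: [0.3272, 0.0598, 0.0789]
orientation: [-0.005, 3.14, 0.0]
wrist_force: [0.6, 0.6, -4.7]
grip_width: 0.0241
finger_force: 59.8
```

```bash
python3 - <<'E'
from m import *
go([.326,.06,.0255],-180)
E
```

```text
yaw now -179.82 tcp [0.3272 0.0598 0.0789] shares [0.009 0.002 0.356] spin 0.002 F [ 0.6  0.6 -4.7] w 0.0241 t 47.5
```

arm_command(series=[[0, [0, 0, 0.08], 0], [0, [0, 0, 0.16], 0], [0, [0, 0, 0.24], 0], [0, [0, 0, 0.29], 0], [0, [0, 0, 0.32], 0], [0, [0, 0, 0.34], 0], [0, [0, 0, 0.355], 0], [0, [0, 0, 0.355], 0], [0, [0, 0, 0.355], 0], [0, [0, 0, 0.355], 0]])

```text
clock: 48.75
tcp_pos: [0.326, 0.0595, 0.0257]
orientation: [0.005, -3.141, 0.001]
wrist_force: [-5.1, -1.1, 4.0]
grip_width: 0.0237
finger_force: 60.7
```

arm_command(series=[[0, [0, 0, -0.05], 0], [0, [0, 0, -0.2], 0], [0, [0, 0, -0.4], 0], [0, [-0.05, 0, -0.6], 0], [0, [-0.12, 0, -0.8], 0], [0, [-0.22, 0, -0.95], 0], [0, [-0.34, 0, -1], 0], [0, [-0.44, 0, -1], 0], [0, [-0.48, 0, -1], 0], [0, [-0.48, 0, -1], 0]])

```text
clock: 50.0
tcp_pos: [0.398, 0.0598, 0.1745]
orientation: [0.005, -3.139, 0.0]
wrist_force: [-0.2, 0.2, -5.1]
grip_width: 0.0236
finger_force: 59.8
```

```bash
cat >> m.py <<'E'
def pitch(tcp,s):
    """handle centre rows near butt and near head in side view -> pitch for heading +x"""
    from station import arm
    h=cv2.cvtColor(s["color"],cv2.COLOR_BGR2HSV)[...,2].astype(float)
    G=np.array(tcp)+[0,0,.004];pt=[]
    for x in list(range(-105,-45,6))+list(range(25,75,6)):
        u,v=proj(s,G+[x/1000,0,0]);u=int(round(u));a=int(v)-9;col=h[a:a+24,u]
        k=np.where(col<200)[0];
        m=[i for i in k]; 
        runs=np.split(k,np.where(np.diff(k)>1)[0]+1);r=min(runs,key=lambda r:abs(r.mean()+a-v-1)) if len(k) else []
        if 4<len(r)<11: pt.append((u,r.mean()+a,x))
    pt=np.array(pt);sl=np.polyfit(pt[:,0],pt[:,1],1)[0]
    A=[]
    for g in(-5,0,5):
        d=np.array([np.cos(np.radians(g)),0,np.sin(np.radians(g))]);q=proj(s,G+.075*d)-proj(s,G-.1*d);A.append(q[1]/q[0])
    print(len(pt),"slope",sl,"pitch",np.interp(-sl,-np.array(A),[-5,0,5]) )
    return pt
E
python3 - <<'E'
from m import *
from station import arm
pitch([.5425,.0348,.251],load("s11"))
go([.543,.034,.25],-180)
p=arm.sense()["tcp_pos"];s=dict(arm.read_camera("side"));np.savez("pics/s12.npz",**s)
print(pitch(p,s).round(1).tolist())
E
```

```text
15 slope 0.0522134255129354 pitch -4.555152390364223
yaw now -179.81 tcp [0.398  0.0598 0.1745] shares [-0.965 -0.175 -0.505] spin 0.002 F [-0.2  0.2 -5.1] w 0.0236 t 50.0
7 slope 0.04069767441860543 pitch -4.352705514453827
[[270.0, 202.0, 25.0], [271.0, 202.0, 31.0], [273.0, 202.0, 37.0], [275.0, 203.0, 43.0], [277.0, 203.0, 49.0], [282.0, 202.5, 67.0], [284.0, 202.5, 73.0]]
```

arm_command(series=[[0, [0, 0, -0.1], 0], [0, [-0.05, 0, -0.25], 0], [0, [-0.15, 0, -0.38], 0], [0, [-0.3, -0.05, -0.45], 0], [0, [-0.45, -0.1, -0.47], 0], [0, [-0.6, -0.15, -0.47], 0], [0, [-0.75, -0.175, -0.47], 0], [0, [-0.87, -0.175, -0.47], 0], [0, [-0.96, -0.175, -0.47], 0], [0, [-0.96, -0.175, -0.47], 0]])

```text
clock: 51.3
tcp_pos: [0.5423, 0.0341, 0.2447]
orientation: [0.005, -3.139, 0.0]
wrist_force: [-0.7, -0.5, -3.7]
grip_width: 0.0243
finger_force: 59.8
```

```bash
python3 - <<'E'
from m import *
from station import arm
go([.543,.034,.197],-180)
p=arm.sense()["tcp_pos"];s=dict(arm.read_camera("side"));np.savez("pics/s13.npz",**s)
print(pitch(p,s).round(1).tolist())
t=dict(arm.read_camera("top"));np.savez("pics/t13.npz",**t)
h=cv2.cvtColor(s["color"],cv2.COLOR_BGR2HSV)[...,2]
for v in(172,176,180,184,188): print(v,h[v,326:356])
for u in(278,284,318,324,342): print(u,h[160:198,u])
asc(t,(325,150,365,200),1,95)
E
```

```text
yaw now -179.81 tcp [0.5423 0.0341 0.2447] shares [-0.005 -0.001  0.318] spin 0.002 F [-0.7 -0.5 -3.7] w 0.0243 t 51.3
15 slope -0.02116409459309402 pitch -0.25785383063344725
[[276.0, 183.0, -99.0], [278.0, 183.0, -93.0], [280.0, 183.0, -87.0], [282.0, 183.0, -81.0], [284.0, 183.0, -75.0], [286.0, 183.0, -69.0], [287.0, 183.0, -63.0], [289.0, 183.0, -57.0], [291.0, 183.0, -51.0], [315.0, 182.0, 25.0], [316.0, 182.0, 31.0], [318.0, 182.0, 37.0], [320.0, 182.0, 43.0], [322.0, 182.0, 49.0], [324.0, 183.0, 55.0]]
172 [242 242 242 240 239 242 242 241 221 136 101  98  94  99  98 101  99  99
 100 102 101 101 110 150 218 240 241 242 242 242]
176 [241 241 241 242 242 242 242 241 220 123  82  83  87  88  89  89  89  87
  88  89  90  91  92 133 210 238 239 238 240 242]
180 [160 165 168 170 168 171 172 164 147 111  88  85  85  86  88  85  88  89
  90  87  87  91  95 157 222 239 242 242 242 242]
184 [104 101 102 106 108 109 110 112 106  93  88  88  86  87  86  90  90  88
  87  90  89  88  97 166 228 241 241 242 242 241]
188 [119 134 131 167 206 203 207 195 153  93  82  87  85  88  89  91  88  92
[... 2408 characters left out ...]
.........................
185 ........................................
186 ........................................
187 ........................................
188 ........................................
189 ........................................
190 ........................................
191 ........................................
192 ........................................
193 ...+....................................
194 ...+....................................
195 ...+....................................
196 ...+....................................
197 ...+....................................
198 ...+....................................
199 ...++...................................
```

Pitch is now about -0.3°, so it's level. Next I compare the head's column with the punch cap in the side view.

```bash
python3 - <<'E'
from m import *
s=load("s13");p=np.array([.5423,.0341,.2447])
for x in(.65,.655,.66): print(x,proj(s,[x,.034,.2487]),proj(s,[x,.034,.115]),proj(s,[x,.034,.018]))
print("head z rows", [proj(s,[.656,.034,z]).round(1).tolist() for z in(.2487,.2847,.2127)])
h=cv2.cvtColor(s["color"],cv2.COLOR_BGR2GRAY)
for v in range(212,252,2): print(v,h[v,326:362])
E
```

```text
0.65 [339.61223286 180.58064128] [338.19737381 218.78149279] [337.21699656 245.25144134]
0.655 [341.11512327 180.54227517] [339.66102689 218.72732318] [338.65344101 245.18685888]
0.66 [342.6166547  180.50394375] [341.12339154 218.67320126] [340.08864485 245.12233219]
head z rows [[341.4, 180.5], [341.8, 169.9], [341.0, 191.0]]
212 [150 150 153 155 159 162 162 156 154 153 150 144 141 152 189 222 228 231
 232 222 193 178 173 147 148 148 150 150 150 148 149 164 182 200 215 219]
214 [149 149 155 157 159 159 159 155 156 151 147 143 139 143 165 182 176 167
 153 143 145 184 217 217 218 219 218 219 217 211 209 217 216 216 219 222]
216 [144 150 153 154 157 156 155 156 152 150 146 139 140 152 180 194 196 193
 192 208 217 218 219 221 221 220 220 220 217 198 154 146 155 177 204 214]
218 [143 148 151 154 157 154 152 153 153 147 145 139 138 157 196 214 216 219
 220 219 220 220 220 220 220 220 219 213 192 156 150 158 169 172 170 171]
220 [144 151 149 153 154 153 152 151 150 147 140 138 131 123 133 139 156 184
 206 218 220 220 220 219 220 220 218 204 158 120 119 123 126 122 118 118]
222 [142 143 148
[... 1548 characters left out ...]
10 174 138 149 186 207
 210 211 212 211 211 199 175 190 199 210 219 224 225 207 189 167 130 104]
244 [196 199 196 198 197 201 205 212 216 220 217 210 205 185 151 175 203 204
 201 200 200 199 195 182 179 204 212 216 218 222 221 195 157 139 117 102]
246 [198 202 205 211 214 217 222 225 229 230 221 207 211 203 180 181 208 211
 209 207 208 214 219 217 214 213 214 217 221 221 213 183 134 127 122 115]
248 [231 235 239 239 238 237 236 236 227 207 186 153 139 131 135 144 138 150
 176 202 216 220 223 218 214 213 213 218 225 225 216 191 148 151 132 123]
250 [218 230 240 242 242 241 240 233 206 164 161 169 170 167 172 189 195 206
 214 218 221 222 220 218 215 213 215 220 226 226 210 183 163 162 139 129]
```

arm_command(series=[[0, [-0.005, 0, 0.03], 0], [0, [-0.01, -0.005, 0.08], 0], [0, [-0.013, -0.01, 0.13], 0], [0, [-0.013, -0.01, 0.18], 0], [0, [-0.013, -0.01, 0.23], 0], [0, [-0.013, -0.01, 0.27], 0], [0, [-0.013, -0.01, 0.3], 0], [0, [-0.013, -0.01, 0.305], 0], [0, [-0.013, -0.01, 0.305], 0], [0, [-0.013, -0.01, 0.305], 0]])

```text
clock: 52.65
tcp_pos: [0.5448, 0.0327, 0.2003]
orientation: [-0.005, 3.141, 0.0]
wrist_force: [-0.0, 0.0, -4.9]
grip_width: 0.0241
finger_force: 59.7
```

```bash
python3 - <<'E'
from m import *
from station import arm
go([.544,.033,.199],-180)
p=arm.sense()["tcp_pos"];s=dict(arm.read_camera("side"));pitch(p,s)
w=wrist("w14")
h=cv2.cvtColor(s["color"],cv2.COLOR_BGR2GRAY)
u,v=proj(s,p+[.114,0,.002]);print(u,v,proj(s,[.66,.034,.115]))
for r in range(int(v)-6,int(v)+28,3): print(r,h[r,326:360])
print([proj(w,[.6587,.034,z]).round(0) for z in(.018,.115)], proj(w,p+[.08,0,.04]))
E
```

```text
yaw now -179.81 tcp [0.5448 0.0327 0.2003] shares [0.005 0.002 0.009] spin 0.002 F [-0.   0.  -4.9] w 0.0241 t 52.65
6 slope -0.0303383897316215 pitch 0.053399342348970195
341.8064054884706 194.10670205780167 [341.12339154 218.67320126]
188 [105 126 121 145 178 182 182 182 160 110  77  76  78  77  80  82  80  79
  76  77  79  79  80 102 172 217 220 219 221 222 221 221 220 220]
191 [120 122 126 127 128 127 130 125 111  85  74  70  76  77  76  83  81  80
  81  81  78  80  80 102 172 216 219 218 218 217 219 220 219 218]
194 [136 140 138 142 142 143 144 140 138 122  93  75  78  76  75  77  80  78
  80  81  77  83  86 117 182 217 210 194 192 198 200 196 170 131]
197 [ 99  98  97  97 100  99  98  96  94  90  86  76  76  77  74  79  80  78
  79  79  77  79  82 119 181 219 220 221 221 219 221 218 200 167]
200 [149 154 161 163 156 160 161 154 132  90  76  73  76  76  80  79  81  79
  79  80  77  78  86 144 196 216 218 222 222 222 221 219 219 221]
203 [151 156 157 163 165 168 166 163 139  90  73  77  74  79  80  80  81  78
  81  80  80  75  86 142 190 196 204 212 214 208 193 202 218 222]
206 [
[... 223 characters left out ...]
 197 212 224 231 233 229 216 210 222 232 231 229 221 198]
212 [149 154 153 158 161 162 158 158 157 155 150 145 141 154 193 221 230 232
 232 221 194 179 172 149 146 148 148 150 148 146 147 163 184 200]
215 [145 150 152 155 158 156 158 154 152 152 146 143 138 137 146 155 150 146
 147 165 189 206 218 219 219 220 222 220 219 204 176 184 186 197]
218 [146 146 151 152 157 156 155 151 151 146 144 139 137 148 188 203 211 216
 220 222 221 222 219 220 219 221 219 213 187 158 150 158 165 175]
221 [145 145 149 151 151 153 152 151 147 147 141 134 127 120 124 128 128 153
 193 216 218 221 221 220 220 220 218 201 146 116 116 122 137 147]
[array([318., 280.]), array([319., 342.])] [317.14382925 488.70713391]
```

```bash
python3 -c "
from station import arm
print(arm.sign_off())"
```

```text
the job is handed in; nothing more can be done
None
```

I handed the job in at about 53 s. The cross is under the punch tip to about 1 mm. The mallet is held level (about 0°), striking face down, about 5 cm above the cap; it is centred along x in the side view, but sideways centring is only an estimate (±3 mm) because the arm hid the head from the top camera.

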